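# Clear the drawing and light the bracket

## Task

The magnifier lamp is in the way: swing it by its handle over to the round parking pad on the right, and leave it there while you put every cutter tube that lies on the drawing flat into the tray of its cap's colour. When the tubes are all away, swing the lamp back so that its lens is centred over the copper bracket, ready for inspection, and let go. Leave the bracket and the oil bottle where they stand.

Things in the scene. Friction and masses are not known exactly. Their poses are not given: they have to be found in the camera images.
- magnifier: Magnifier lamp's swinging arm; origin at the centre of its round lens (white ring 135 mm across, 20 mm thick), 175 mm above the table. Swings level about an upright pivot 290 mm along own +x, on a fixed grey stand at the far side. Range 0.7 rad to the robot's left, 1.25 to its right; stiff (1 N m friction, 3 N at the handle), stays where left. Arm's top 210 mm above the table.
- lamp_handle (a point): Grip point on the lamp's black upright round handle, beyond the ring on the line from the pivot through the lens, 370 mm from the pivot axis. The handle is 18 mm in diameter and reaches from 179 to 245 mm above the table; this point is at 225 mm. It can be pinched from above. x of this frame points level along the arm to the pivot axis, so the pivot lies 370 mm along it.
- park_pad: Flat round parking pad on the table to the right of the drawing, black with a yellow rim, 100 mm across, 3 mm thick, fixed; origin at its centre. The lens can be swung over it, to within 15 mm of its centre.
- bracket: Small copper angle bracket on the drawing, the workpiece to be inspected: base 40 x 40 x 8 mm, with an upright flange 42 mm tall along its +x edge, 0.5 kg, loose. Origin at the centre of its underside. The lens can be swung over it, to within 15 mm of the bracket's origin.
- tube_red1: Square closed cutter tube, grey plastic with a red cap on its +x end: 76 mm long (own x) by 26 x 26 mm, about 50 g, lying on the drawing. Origin at the middle of the tube (13 mm above what it lies on). May be absent (None).
- tube_green1: Square closed cutter tube, grey plastic with a green cap on its +x end: 76 mm long (own x) by 26 x 26 mm, about 50 g, lying on the drawing. Origin at the middle of the tube (13 mm above what it lies on). May be absent (None).
- tube_blue1: Square closed cutter tube, grey plastic with a blue cap on its +x end: 76 mm long (own x) by 26 x 26 mm, about 50 g, lying on the drawing. Origin at the middle of the tube (13 mm above what it lies on). May be absent (None).
- tube_red2: Square closed cutter tube, grey plastic with a red cap on its +x end: 76 mm long (own x) by 26 x 26 mm, about 50 g, lying on the drawing. Origin at the middle of the tube (13 mm above what it lies on). May be absent (None).
- tube_green2: Square closed cutter tube, grey plastic with a green cap on its +x end: 76 mm long (own x) by 26 x 26 mm, about 50 g, lying on the drawing. Origin at the middle of the tube (13 mm above what it lies on). May be absent (None).
- tube_blue2: Square closed cutter tube, grey plastic with a blue cap on its +x end: 76 mm long (own x) by 26 x 26 mm, about 50 g, lying on the drawing. Origin at the middle of the tube (13 mm above what it lies on). May be absent (None).
- tray_red: Shallow red tray, fixed on the table to the left of the drawing: outside 112 (own x) x 142 (own y) x 16 mm, walls and floor 4 mm thick. Origin at the centre of its underside; two tubes fit flat side by side, along its x, 32 mm either side of the centre. The three trays change places.
- tray_green: Shallow green tray, fixed on the table to the left of the drawing: outside 112 (own x) x 142 (own y) x 16 mm, walls and floor 4 mm thick. Origin at the centre of its underside; two tubes fit flat side by side, along its x, 32 mm either side of the centre. The three trays change places.
- tray_blue: Shallow blue tray, fixed on the table to the left of the drawing: outside 112 (own x) x 142 (own y) x 16 mm, walls and floor 4 mm thick. Origin at the centre of its underside; two tubes fit flat side by side, along its x, 32 mm either side of the centre. The three trays change places.
- oil: Yellow oil bottle with a red cap, 54 mm across, 150 mm tall, a bystander beyond the drawing; origin at the centre of its underside.
There are look-alikes about, which are no part of the job. What is meant by the tray_red is not black, and is the larger of those in its own colour.

How it is judged:
On the way, in this order (a step that is already met when the one before it is completed fails the run):
1. the lens is over the parking pad (within 35 mm of its centre) (horizontal distance between magnifier and park_pad below 0.035 m and linear speed of magnifier below 0.02 m/s), for 0.2 s.
2. all tubes lie flat in the trays of their colours while the lamp is still parked (within 50 mm) (z of tube_red1 in the frame of tray_red between 0 and 0.025 m and x of tube_red1 in the frame of tray_red between -0.044 and 0.044 m and y of tube_red1 in the frame of tray_red between -0.059 and 0.059 m and z of tube_green1 in the frame of tray_green between 0 and 0.025 m and x of tube_green1 in the frame of tray_green between -0.044 and 0.044 m and y of tube_green1 in the frame of tray_green between -0.059 and 0.059 m and z of tube_blue1 in the frame of tray_blue between 0 and 0.025 m and x of tube_blue1 in the frame of tray_blue between -0.044 and 0.044 m and y of tube_blue1 in the frame of tray_blue between -0.059 and 0.059 m and z of tube_red2 in the frame of tray_red between 0 and 0.025 m and x of tube_red2 in the frame of tray_red between -0.044 and 0.044 m and y of tube_red2 in the frame of tray_red between -0.059 and 0.059 m and z of tube_green2 in the frame of tray_green between 0 and 0.025 m and x of tube_green2 in the frame of tray_green between -0.044 and 0.044 m and y of tube_green2 in the frame of tray_green between -0.059 and 0.059 m and z of tube_blue2 in the frame of tray_blue between 0 and 0.025 m and x of tube_blue2 in the frame of tray_blue between -0.044 and 0.044 m and y of tube_blue2 in the frame of tray_blue between -0.059 and 0.059 m and horizontal distance between magnifier and park_pad below 0.05 m), for 0.2 s.
3. the lens is over the bracket (within 30 mm) (horizontal distance between magnifier and bracket below 0.03 m and linear speed of magnifier below 0.02 m/s), for 0.2 s.
At the end, for the whole second after the job is handed in: Every tube present lies flat and at rest in the tray of its cap's colour (its middle inside the walls, under 25 mm above the tray's underside); the lens is still, within 30 mm (horizontally) of the bracket's origin; the bracket is within 30 mm of where it started (all of step 3 and z of tube_red1 in the frame of tray_red between 0 and 0.025 m and x of tube_red1 in the frame of tray_red between -0.044 and 0.044 m and y of tube_red1 in the frame of tray_red between -0.059 and 0.059 m and z of tube_green1 in the frame of tray_green between 0 and 0.025 m and x of tube_green1 in the frame of tray_green between -0.044 and 0.044 m and y of tube_green1 in the frame of tray_green between -0.059 and 0.059 m and z of tube_blue1 in the frame of tray_blue between 0 and 0.025 m and x of tube_blue1 in the frame of tray_blue between -0.044 and 0.044 m and y of tube_blue1 in the frame of tray_blue between -0.059 and 0.059 m and z of tube_red2 in the frame of tray_red between 0 and 0.025 m and x of tube_red2 in the frame of tray_red between -0.044 and 0.044 m and y of tube_red2 in the frame of tray_red between -0.059 and 0.059 m and z of tube_green2 in the frame of tray_green between 0 and 0.025 m and x of tube_green2 in the frame of tray_green between -0.044 and 0.044 m and y of tube_green2 in the frame of tray_green between -0.059 and 0.059 m and z of tube_blue2 in the frame of tray_blue between 0 and 0.025 m and x of tube_blue2 in the frame of tray_blue between -0.044 and 0.044 m and y of tube_blue2 in the frame of tray_blue between -0.059 and 0.059 m and linear speed of each of tube_red1, tube_green1, tube_blue1, tube_red2, tube_green2, tube_blue2 below 0.05 m/s and distance of bracket from where it was at the start of the episode below 0.03 m); the robot touches nothing.
It fails at once if the bracket is shoved more than 40 mm (distance of bracket from where it was at the start of the episode above 0.04 m).
It fails at once if the oil bottle is shoved more than 40 mm or knocked over (distance of oil from where it was at the start of the episode above 0.04 m or angle between oil's own z axis and vertical above 0.5 rad).
Of tube_red1, tube_green1, tube_blue1, tube_red2, tube_green2, tube_blue2 only 4 to 6 are there at a start; the rules pass over those that are not, and their reading is None.
At some moment in a run one of tube_red1, tube_green1, tube_blue1, tube_red2, tube_green2, tube_blue2 may be knocked a few centimetres aside while the robot is not near it.
Once in a run the grip may slacken for a moment while it holds something.
It also fails if it takes over 210 s, if anything falls off the work surface, if the arm or the gripper's body presses on something with over 40 N, if the wrist force passes 120 N, or if a joint passes its speed limit or range.

## Robot

A 7-joint arm with a two-finger parallel gripper is mounted at the origin on the work surface. World frame = base frame: x ahead of the robot, y to its left, z up, the work surface at z = 0. Lengths are in m, angles in rad, forces in N, time in s.
With the tool pointing down it reaches from about 0.4 to 0.85 m from the base axis. Payload 10.4 kg.
Tool frame: the origin (TCP) lies on the centre line of the jaws, within the pads' length; the fingertips stand 14 mm ahead of it and the grasp point (between the pads) lies 5 mm behind it; z points along the fingers, y is the line along which they close (so a half turn about z gives the same grasp; the last joint's range is limited). The gripper opens to 87 mm and grips with 3 to 60 N. Pads are 19 mm wide; open, the fingers measure 117 mm over their backs; the gripper's body (75 mm by 190 mm) begins 51 mm behind the grasp point.
Start: joints at [1.241, 0.332, -0.065, 1.46, 0.022, 1.35, -0.088], TCP at [0.189, -0.596, 0.237] pointing down, gripper open.
Joint ranges: [-2.6, 2.6], [-0.5, 2.12], [-1.47, 1.34], [0.16, 2.42], [-1.27, 4.41], [0.06, 2.06], [-2.6, 2.6]. Speed limits (rad/s): [2.22, 2.22, 2.79, 2.79, 3.14, 3.14, 3.14].

## Interface

Orientations are given as a unit quaternion [w, x, y, z].
In Python, from cell import ctrl gives the robot as it stands. The module is installed in compiled form; this text tells all that it offers.
- The arm moves only by the tool send_rows, never from a script. Its argument "targets" is a list of rows, each an object of numbers: "tx", "ty", "tz": the shift along the world's x, y, z in m; "ax", "ay", "az": the turn, a rotation vector about the world's x, y, z in units of 5 degrees (1.0 is 5 degrees); "gripper": the opening, from 0 (shut) to 1 (fully open). In form: [{"tx": .., "ty": .., "tz": .., "ax": .., "ay": .., "az": .., "gripper": ..}, ...]. A call has 1 to 20 rows; each row shifts and turns the commanded pose from where the row before left it; what a row does not reach is not made up. A row lasts 1/10 s, in which the tool goes at most 50 mm and 8.59 degrees, less where a joint would pass 70% of its speed; a pose out of reach is approached as far as the arm can. A call is refused whole if a number of a shift passes 0.05 or a number of a turn 1, either way. A call with a gripper value outside its range is refused whole. The fingers move at their own pace and stop on an object; "grip_force" is the grip in N (left out, the last holds). Time passes only in rows, so rows that do not move let the fingers close. It gives the time, the measured TCP pose, the force, the opening and the grip force at its end, in the units of the state.
- ctrl.get_obs(): the state, without advancing time (a new reading comes with each control period).
- ctrl.capture(name): name is "scene" or "top" or "wrist"; returns a dict with "img" (384x512x3 uint8, blue, green, red), "fx", "fy", "cx", "cy" (pixels), "D" ([k1, k2, p1, p2, k3] as OpenCV has them; the pictures are not rectified), "R" (3x3) and "t" (3): a world point X has camera coordinates R X + t; the wrist camera has in their place "hand_eye" (4x4, takes a point from camera to tool coordinates, whose origin is the TCP and whose axes are the flange's). Camera axes: x right, y down, z forward; pixel columns grow to the right and rows downward; lengths in m; the calibration is good to about 2 mm. A picture is of the moment at which its call begins: read the wrist's pose just before it. There is no depth.
- ctrl.job_done(): hands the job in; it is judged then, once.
The state is a dict: "clock": time; "joint_positions": joint angles; "joint_velocities": joint speeds; "tau": joint torques, N m; "tcp_pos": TCP position; "eef_rot": TCP orientation; "contact_force": force on the tool from outside, world axes, zero at the start; "moment": the same for the moment, N m; "finger_gap": finger opening in m; "grip_force": force on a finger pad.
Only numpy, scipy, OpenCV 4.12 (cv2) and the standard library are available. Lean on these libraries where they do the work, as an engineer would, in place of code of your own. Each camera call takes 0.05 s, during which the arm holds its last target. There are 200 camera calls.

## Working session

There is one attempt and no reset: what is moved stays moved. The work goes in short steps, Python scripts to look and compute and a tool call to move; the robot and the scene stay as the last step left them, time stands still between calls to the robot, and variables do not carry over. Pictures are saved under pics/ and viewed, at most 14 in all, crops included, and the job is handed in when it is done.

Besides the shell and the picture viewer there is one more tool, called as a command line: name --argument value ..., lists and objects as JSON in quotes. send_rows: Moves the arm, as the interface text tells. Its arguments: {"type":"object","properties":{"targets":{"type":"array"},"grip_force":{"type":"number"}},"required":["targets"]}

```bash
mkdir -p pics; cat > h.py <<'E'
import cv2,numpy as np
from cell import ctrl
from scipy.spatial.transform import Rotation as Ro
def cap(n,f=None):
    o=ctrl.get_obs(); c=ctrl.capture(n)
    if f: cv2.imwrite('pics/'+f,c['img'])
    K=np.array([[c['fx'],0,c['cx']],[0,c['fy'],c['cy']],[0,0,1.]]); D=np.array(c['D'],float)
    if n=='wrist':
        q=o['eef_rot']; R=Ro.from_quat([q[1],q[2],q[3],q[0]]).as_matrix()
        H=np.array(c['hand_eye']); Rw=R@H[:3,:3]; o0=R@H[:3,3]+np.array(o['tcp_pos'])
    else:
        Rw=np.array(c['R']).T; o0=-Rw@np.array(c['t'])
    return dict(img=c['img'],K=K,D=D,R=Rw,o=o0)
def ray(c,px,z):
    p=cv2.undistortPoints(np.array(px,float).reshape(-1,1,2),c['K'],c['D']).reshape(-1,2)
    d=np.c_[p,np.ones(len(p))]@c['R'].T
    return c['o']+d*((z-c['o'][2])/d[:,2:])
def proj(c,X):
    X=np.atleast_2d(np.array(X,float)); r=c['R'].T
    return cv2.projectPoints(X,cv2.Rodrigues(r)[0],-r@c['o'],c['K'],c['D'])[0].reshape(-1,2)
E
python3 - <<'E'
from h import *
print(ctrl.get_obs())
for n in('top','scene'):
    c=cap(n,n+'0.png'); print(n,c['o'],c['R'][:,2])
E
```

```text
{'clock': 0.0, 'joint_positions': array([ 1.24140425,  0.33287739, -0.06467999,  1.4609148 ,  0.02160318,
        1.34987999, -0.08852043]), 'joint_velocities': array([ 7.76475614e-04,  7.72665160e-05,  1.06882922e-03,  2.84271873e-04,
        7.53370540e-04,  1.09607960e-03, -5.74649311e-05]), 'tau': array([ 3.31983447e-04, -6.23247170e+01,  2.49431364e-02, -3.89899564e+01,
       -6.12637843e-02,  3.96324706e-02,  1.83452453e-04]), 'tcp_pos': array([ 0.18862967, -0.59548884,  0.23576308]), 'eef_rot': array([-6.77499844e-04,  9.88259035e-01,  1.52786130e-01, -1.41204869e-04]), 'contact_force': array([0.26070464, 0.22154887, 0.22030985]), 'moment': array([ 0.02155226, -0.02428503, -0.01123243]), 'grip_force': 0.0, 'finger_gap': 0.08688935587528404}
top [0.32192112 0.02779078 1.27393108] [ 0.16861193  0.03222234 -0.98515569]
scene [0.96572629 0.83817753 1.08373615] [-0.35829482 -0.60633321 -0.70991891]
```

View pics/top0.png

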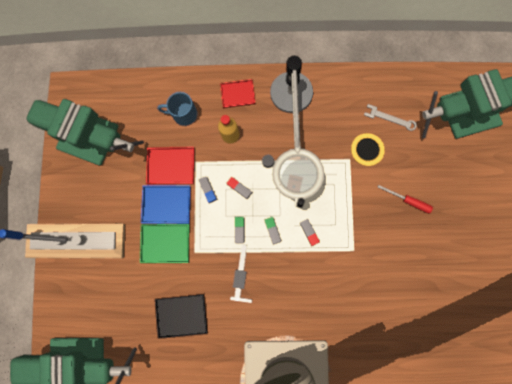

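View pics/scene0.png

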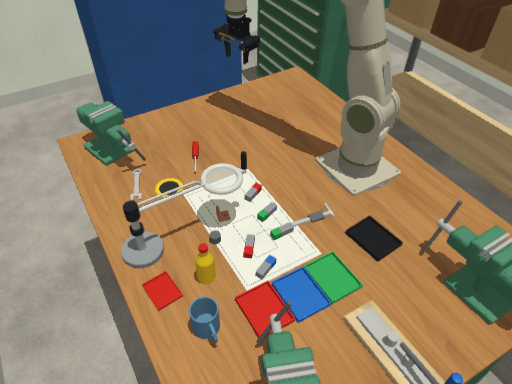

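Top view: tubes are blue (208,188), red (238,188), green (239,230), green (273,230) and red (310,233). The bracket is at (295,184) under the lens, and the pad at (368,150). Red tray candidates are the large tray (171,166), the small red one (238,94) and the black tray (181,316). The large red one fits, because it is red and the larger of the two reds. I'll confirm in a crop and measure.

```bash
cat >> h.py <<'E'
def blobs(img,name,amin=25):
    h=cv2.cvtColor(img,cv2.COLOR_BGR2HSV); H,S,V=cv2.split(h)
    rng={'red':((H<8)|(H>172))&(S>150)&(V>90),'green':(H>45)&(H<85)&(S>120)&(V>60),'blue':(H>100)&(H<125)&(S>140)&(V>80),'yellow':(H>22)&(H<34)&(S>150)&(V>150)}[name]
    n,l,s,ce=cv2.connectedComponentsWithStats(rng.astype(np.uint8))
    return [(s[i,4],ce[i],cv2.minAreaRect(np.argwhere(l==i)[:,::-1].astype(np.float32))) for i in range(1,n) if s[i,4]>=amin]
E
python3 - <<'E'
from h import *
c=cap('top'); np.set_printoptions(precision=4,suppress=True)
for n in('red','green','blue','yellow'):
    for a,ce,r in blobs(c['img'],n,15):
        z=.026 if a<200 else .012
        cen=r[0] if a>500 or n=='yellow' else ce
        box=ray(c,cv2.boxPoints(r),z)[:,:2]
        print(n,a,np.round(cen,1),ray(c,cen,z)[0,:2],'sides',np.linalg.norm(box[1]-box[0]),np.linalg.norm(box[2]-box[1]), np.degrees(np.arctan2(*(box[1]-box[0])[::-1])))
for nm,p,z in (('lens',(298.5,174.5),.185),('handle',(301,203),.245),('pivot',(293,66),.21),('bracket',(295,183),.008),('cyl',(268,161),.03),('standbase',(292,92),.005)): print(nm,ray(c,p,z)[0])
cv2.imwrite('pics/crop1.png',cv2.resize(c['img'][70:280,130:400],None,fx=2.9,fy=2.85,interpolation=3))
E
```

```text
red 860 [237.3  93. ] [0.8453 0.1352] sides 0.10375811997482101 0.08376833551924495 -83.95688733345786
red 78 [224.9 119.2] [0.7574 0.1709] sides 0.027037879623757134 0.028177889544372847 -91.43941383275451
red 1790 [170. 165.] [0.6236 0.3361] sides 0.14674037266294992 0.11577061731648917 -91.37913949448676
red 63 [232.3 182.4] [0.5648 0.1483] sides 0.022618741776137406 0.02301358331536495 -44.967203195998245
red 264 [418.3 204. ] [ 0.4952 -0.3907] sides 0.0276851587402804 0.08859055073710966 -27.146098328797027
red 75 [313.1 239.2] [ 0.3978 -0.0803] sides 0.022861191589306516 0.0238584329460469 -64.40460664934294
green 47 [239.  220.9] [0.4526 0.129 ] sides 0.01718952740394357 0.01719036354763555 -90.73885479561181
green 44 [269.9 222.2] [0.4478 0.0409] sides 0.01712059781792874 0.019864545938436496 -72.26282080176341
green 1273 [164.5 242.5] [0.3938 0.3468] sides 0.13951777514408037 0.10652234160378987 -90.55138865198523
green 15 [179.2 249.9] [0.3716 0.3002] sides 0.017349126306930463 0.011346905145648801 -90.35267827765706
blue 1676 [165.5 205. ] [0.5034 0.3465] sides 0.14143797270663055 0.10626361978941572 -90.94487710884468
blue 64 [210.3 196.1] [0.5256 0.212 ] sides 0.019394819770956907 0.025094892940912224 -63.87263274025924
blue 50 [  2.8 233.3] [0.4213 0.8451] sides 0.020119726586210543 0.021154720872934258 -90.03433193147809
yellow 198 [367.5 149. ] [ 0.6581 -0.2476] sides 0.08872415089183755 0.08927280433047893 -45.912470137362426
lens [ 0.5515 -0.0346  0.185 ]
handle [ 0.4701 -0.0353  0.245 ]
pivot [ 0.8349 -0.0268  0.21  ]
bracket [ 0.5636 -0.0339  0.008 ]
cyl [0.6257 0.044  0.03  ]
standbase [ 0.8476 -0.032   0.005 ]
```

View pics/crop1.png

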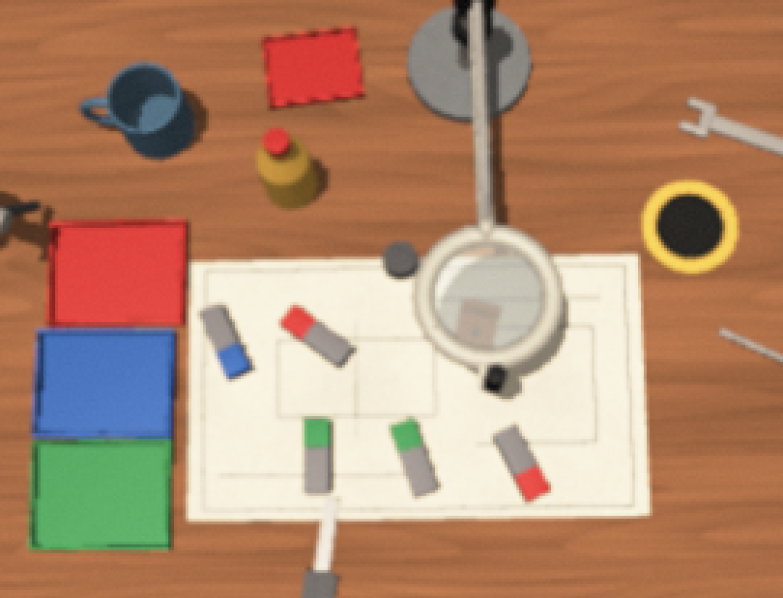

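The crop confirms it: the large red tray at crop (118,273) is tray_red, and the dashed red card at (313,66) is the smaller look-alike. Five tubes are present: red×2, green×2, blue×1. Next I move over the lamp handle.

send_rows --targets '[{"tx":0.02,"ty":0.04,"tz":0.005,"az":-0.25,"gripper":1},{"tx":0.02,"ty":0.04,"tz":0.005,"az":-0.25,"gripper":1},{"tx":0.02,"ty":0.04,"tz":0.005,"az":-0.25,"gripper":1},{"tx":0.02,"ty":0.04,"tz":0.005,"az":-0.25,"gripper":1},{"tx":0.02,"ty":0.04,"tz":0.005,"az":-0.25,"gripper":1},{"tx":0.02,"ty":0.04,"tz":0.005,"az":-0.25,"gripper":1},{"tx":0.02,"ty":0.04,"tz":0.005,"az":-0.25,"gripper":1},{"tx":0.02,"ty":0.04,"tz":0.005,"az":-0.25,"gripper":1},{"tx":0.02,"ty":0.04,"tz":0.005,"az":-0.25,"gripper":1},{"tx":0.02,"ty":0.04,"tz":0.005,"az":-0.25,"gripper":1},{"tx":0.02,"ty":0.04,"tz":0.005,"az":-0.25,"gripper":1},{"tx":0.02,"ty":0.04,"tz":0.005,"az":-0.25,"gripper":1},{"tx":0.02,"ty":0.04,"tz":0.005,"az":-0.25,"gripper":1},{"tx":0.02,"ty":0.04,"tz":0.005,"az":-0.25,"gripper":1},{"gripper":1},{"gripper":1}]'

```text
invalid input at $.targets[0]: expected keys tx, ty, tz, ax, ay, az, gripper
```

```bash
python3 - <<'E'
from h import *
c=cap('wrist','w1.png'); o=ctrl.get_obs(); print(o['tcp_pos'],o['eef_rot'],o['joint_positions'],c['o'])
for X in([.47,-.035,.245],[.5515,-.0346,.185],[.47,-.035,.179]): print(proj(c,X))
E
```

```text
[ 0.18868726 -0.5956374   0.23606676] [-3.98291668e-04  9.88259613e-01  1.52783412e-01 -9.09262234e-05] [ 1.24137058  0.33265414 -0.06465165  1.46057071  0.02161401  1.34987993
 -0.08852797] [ 0.26896079 -0.57117953  0.38420688]
[[85794.56710322 72057.63712377]]
[[7018.05076728 7649.32421677]]
[[1448.98163673 1238.74203763]]
```

View pics/w1.png

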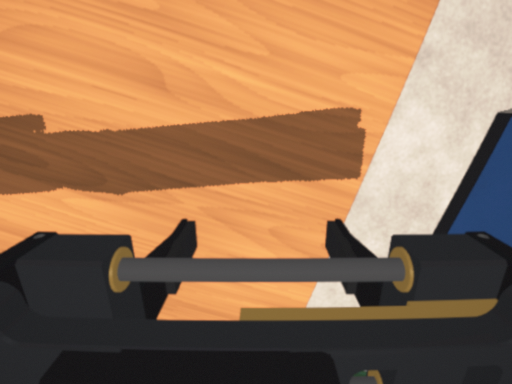

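The move was refused because every row needs all keys. The wrist picture shows only the table and the fingers (tips near (190,230) and (330,230)).

send_rows --targets '[{"tx":0.02,"ty":0.04,"tz":0.005,"ax":0,"ay":0,"az":-0.25,"gripper":1},{"tx":0.02,"ty":0.04,"tz":0.005,"ax":0,"ay":0,"az":-0.25,"gripper":1},{"tx":0.02,"ty":0.04,"tz":0.005,"ax":0,"ay":0,"az":-0.25,"gripper":1},{"tx":0.02,"ty":0.04,"tz":0.005,"ax":0,"ay":0,"az":-0.25,"gripper":1},{"tx":0.02,"ty":0.04,"tz":0.005,"ax":0,"ay":0,"az":-0.25,"gripper":1},{"tx":0.02,"ty":0.04,"tz":0.005,"ax":0,"ay":0,"az":-0.25,"gripper":1},{"tx":0.02,"ty":0.04,"tz":0.005,"ax":0,"ay":0,"az":-0.25,"gripper":1},{"tx":0.02,"ty":0.04,"tz":0.005,"ax":0,"ay":0,"az":-0.25,"gripper":1},{"tx":0.02,"ty":0.04,"tz":0.005,"ax":0,"ay":0,"az":-0.25,"gripper":1},{"tx":0.02,"ty":0.04,"tz":0.005,"ax":0,"ay":0,"az":-0.25,"gripper":1},{"tx":0.02,"ty":0.04,"tz":0.005,"ax":0,"ay":0,"az":-0.25,"gripper":1},{"tx":0.02,"ty":0.04,"tz":0.005,"ax":0,"ay":0,"az":-0.25,"gripper":1},{"tx":0.02,"ty":0.04,"tz":0.005,"ax":0,"ay":0,"az":-0.25,"gripper":1},{"tx":0.02,"ty":0.04,"tz":0.005,"ax":0,"ay":0,"az":-0.25,"gripper":1},{"tx":0,"ty":0,"tz":0,"ax":0,"ay":0,"az":0,"gripper":1},{"tx":0,"ty":0,"tz":0,"ax":0,"ay":0,"az":0,"gripper":1}]'

```text
clock: 1.8
tcp_pos: [0.4689, -0.035, 0.3065]
eef_rot: [-0.0, 1.0, 0.002, -0.0]
contact_force: [0.1, -1.3, 0.5]
finger_gap: 0.0871
grip_force: 0.0
```

```bash
python3 - <<'E'
from h import *
c=cap('wrist','w2.png'); o=ctrl.get_obs(); print(o['tcp_pos'],o['eef_rot'],o['joint_positions'],c['o'])
for X in([.47,-.035,.245],[.5515,-.0346,.185],[.47,-.035,.179]): print(proj(c,X))
E
```

```text
[ 0.46856785 -0.03625239  0.30632805] [ 1.45724634e-04  9.99999667e-01  7.55283767e-04 -2.72673966e-04] [ 0.66467711 -0.01103086 -0.66929936  1.70780704 -0.00660841  1.442986
 -1.57303241] [ 0.55302979 -0.03524879  0.45471161]
[[260.05886941 207.4192739 ]]
[[259.92945876 105.8035696 ]]
[[260.1779777  184.76694117]]
```

View pics/w2.png

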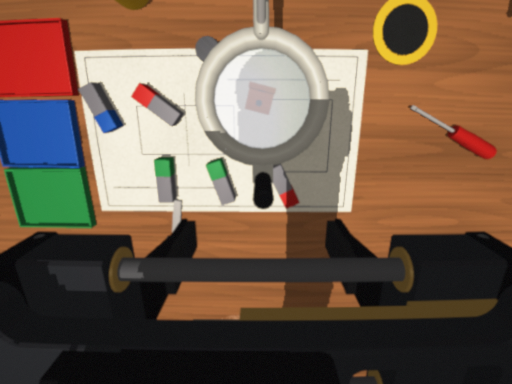

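Wrist view: lens ring centre about (262,96), handle top about (263,199), pad (405,30). All tubes and trays are in view.

```bash
python3 - <<'E'
from h import *
np.set_printoptions(precision=4,suppress=True)
c=cap('wrist'); 
for nm,p,z in (('lens',(262,96),.185),('handle',(263,199),.245),('pad',(405.5,30),.003),('bracket',(260,98),.01)): print(nm,ray(c,p,z)[0])
for n in('red','green','blue'):
    for a,ce,r in blobs(c['img'],n,40):
        print(n,a,np.round(r[0],1),ray(c,r[0],.012 if a>1000 else .026)[0,:2])
g=c['img'][150:230,230:300].max(2); n,l,s,ce=cv2.connectedComponentsWithStats((g<45).astype(np.uint8))
print([(s[i],ce[i]+[230,150]) for i in range(1,n) if s[i,4]>30])
E
```

```text
lens [ 0.5602 -0.038   0.185 ]
handle [ 0.4772 -0.0387  0.245 ]
pad [ 0.6638 -0.2581  0.003 ]
bracket [ 0.562  -0.0358  0.01  ]
red 5206 [37.6 57.2] [0.627  0.3108]
red 317 [142.2  94. ] [0.5686 0.1443]
red 774 [472.5 142. ] [ 0.497  -0.3839]
red 202 [288.4 198.3] [ 0.3995 -0.084 ]
green 299 [163.  166.5] [0.4549 0.1238]
green 268 [215.6 168.8] [0.4509 0.0372]
green 4410 [ 49.  197.5] [0.3954 0.3444]
blue 4823 [ 39.5 133.5] [0.5093 0.3343]
blue 291 [105.1 121.7] [0.5277 0.2091]
[(array([ 23,  22,  18,  35, 517], dtype=int32), array([261.3288, 189.8627]))]
```

send_rows --targets '[{"tx":0.006,"ty":0,"tz":-0.03,"ax":0,"ay":0,"az":0,"gripper":1},{"tx":0,"ty":0,"tz":-0.03,"ax":0,"ay":0,"az":0,"gripper":1},{"tx":0,"ty":0,"tz":-0.026,"ax":0,"ay":0,"az":0,"gripper":1},{"tx":0,"ty":0,"tz":0,"ax":0,"ay":0,"az":0,"gripper":0},{"tx":0,"ty":0,"tz":0,"ax":0,"ay":0,"az":0,"gripper":0},{"tx":0,"ty":0,"tz":0,"ax":0,"ay":0,"az":0,"gripper":0},{"tx":0,"ty":0,"tz":0,"ax":0,"ay":0,"az":0,"gripper":0},{"tx":0,"ty":0,"tz":0,"ax":0,"ay":0,"az":0,"gripper":0},{"tx":0,"ty":0,"tz":0,"ax":0,"ay":0,"az":0,"gripper":0},{"tx":0,"ty":0,"tz":0,"ax":0,"ay":0,"az":0,"gripper":0}]' --grip_force 40

```text
clock: 2.9
tcp_pos: [0.4749, -0.0358, 0.2208]
eef_rot: [0.0, 1.0, 0.001, 0.0]
contact_force: [-0.4, -0.7, -0.1]
finger_gap: 0.0391
grip_force: 0.0
```

send_rows --targets '[{"tx":0,"ty":0,"tz":0,"ax":0,"ay":0,"az":0,"gripper":0},{"tx":0,"ty":0,"tz":0,"ax":0,"ay":0,"az":0,"gripper":0},{"tx":0,"ty":0,"tz":0,"ax":0,"ay":0,"az":0,"gripper":0},{"tx":0,"ty":0,"tz":0,"ax":0,"ay":0,"az":0,"gripper":0},{"tx":0,"ty":0,"tz":0,"ax":0,"ay":0,"az":0,"gripper":0},{"tx":0,"ty":0,"tz":0,"ax":0,"ay":0,"az":0,"gripper":0}]'

```text
clock: 3.5
tcp_pos: [0.4748, -0.036, 0.2206]
eef_rot: [0.0, 1.0, 0.001, -0.0]
contact_force: [0.2, -1.1, -0.1]
finger_gap: 0.0169
grip_force: 40.0
```

send_rows --targets '[{"tx":0.0007,"ty":-0.0202,"tz":0,"ax":0,"ay":0,"az":0.625,"gripper":0},{"tx":0.0018,"ty":-0.0201,"tz":0,"ax":0,"ay":0,"az":0.625,"gripper":0},{"tx":0.0028,"ty":-0.02,"tz":0,"ax":0,"ay":0,"az":0.625,"gripper":0},{"tx":0.0039,"ty":-0.0198,"tz":0,"ax":0,"ay":0,"az":0.625,"gripper":0},{"tx":0,"ty":0,"tz":0,"ax":0,"ay":0,"az":0,"gripper":0}]'

```text
clock: 4.0
tcp_pos: [0.485, -0.1181, 0.2206]
eef_rot: [0.0, 0.994, 0.109, 0.001]
contact_force: [4.3, -1.1, -1.7]
finger_gap: 0.0172
grip_force: 40.0
```

send_rows --targets '[{"tx":0.005,"ty":-0.0195,"tz":0,"ax":0,"ay":0,"az":0.625,"gripper":0},{"tx":0.0061,"ty":-0.0192,"tz":0,"ax":0,"ay":0,"az":0.625,"gripper":0},{"tx":0.0071,"ty":-0.0189,"tz":0,"ax":0,"ay":0,"az":0.625,"gripper":0},{"tx":0.0081,"ty":-0.0185,"tz":0,"ax":0,"ay":0,"az":0.625,"gripper":0},{"tx":0.0091,"ty":-0.018,"tz":0,"ax":0,"ay":0,"az":0.625,"gripper":0},{"tx":0.0101,"ty":-0.0175,"tz":0,"ax":0,"ay":0,"az":0.625,"gripper":0},{"tx":0.011,"ty":-0.0169,"tz":0,"ax":0,"ay":0,"az":0.625,"gripper":0},{"tx":0.0119,"ty":-0.0163,"tz":0,"ax":0,"ay":0,"az":0.625,"gripper":0},{"tx":0.0128,"ty":-0.0156,"tz":0,"ax":0,"ay":0,"az":0.625,"gripper":0},{"tx":0.0136,"ty":-0.0149,"tz":0,"ax":0,"ay":0,"az":0.625,"gripper":0},{"tx":0.0144,"ty":-0.0141,"tz":0,"ax":0,"ay":0,"az":0.625,"gripper":0},{"tx":0.0152,"ty":-0.0133,"tz":0,"ax":0,"ay":0,"az":0.625,"gripper":0},{"tx":0,"ty":0,"tz":0,"ax":0,"ay":0,"az":0,"gripper":0},{"tx":0,"ty":0,"tz":0,"ax":0,"ay":0,"az":0,"gripper":0},{"tx":0,"ty":0,"tz":0,"ax":0,"ay":0,"az":0,"gripper":0}]'

```text
clock: 5.5
tcp_pos: [0.6098, -0.3173, 0.2207]
eef_rot: [-0.0, 0.906, 0.424, 0.001]
contact_force: [5.7, 2.3, 0.0]
finger_gap: 0.0171
grip_force: 40.0
```

```bash
python3 - <<'E'
from h import *
np.set_printoptions(precision=4,suppress=True)
c=cap('top'); o=ctrl.get_obs(); print(o['tcp_pos'],o['eef_rot'],o['contact_force'],o['joint_positions'])
cv2.imwrite('pics/crop2.png',cv2.resize(c['img'][60:280,130:420],None,fx=2.7,fy=2.7,interpolation=3))
E
```

```text
[ 0.6097 -0.3173  0.2207] [-0.0001  0.9058  0.4237  0.0014] [ 4.4573  2.6739 -0.8838] [ 0.789   0.5373 -0.5637  1.2718  0.2788  1.4076 -0.4501]
```

View pics/crop2.png

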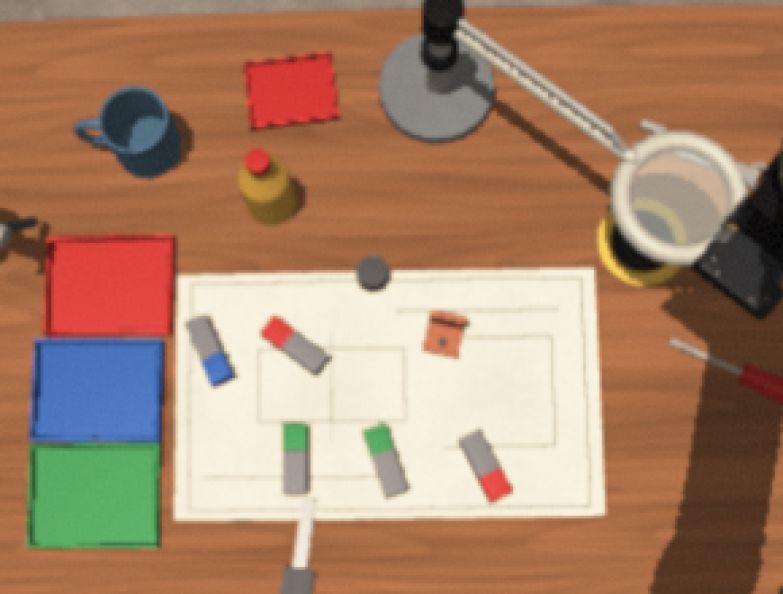

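Top crop: the lens (680,197) sits over the pad and the bracket is at (445,335). There are five tubes on the drawing and nothing was hidden under the lens. I'll release, rise, and measure tube poses.

send_rows --targets '[{"tx":0,"ty":0,"tz":0,"ax":0,"ay":0,"az":0,"gripper":0.6},{"tx":0,"ty":0,"tz":0,"ax":0,"ay":0,"az":0,"gripper":0.6},{"tx":0,"ty":0,"tz":0,"ax":0,"ay":0,"az":0,"gripper":0.6},{"tx":0,"ty":0,"tz":0.03,"ax":0,"ay":0,"az":0,"gripper":0.6},{"tx":0,"ty":0,"tz":0.04,"ax":0,"ay":0,"az":0,"gripper":0.6},{"tx":0,"ty":0,"tz":0.04,"ax":0,"ay":0,"az":0,"gripper":0.6},{"tx":-0.02,"ty":0.04,"tz":0,"ax":0,"ay":0,"az":0.5,"gripper":0.6},{"tx":-0.02,"ty":0.04,"tz":0,"ax":0,"ay":0,"az":1,"gripper":0.6},{"tx":-0.02,"ty":0.04,"tz":0,"ax":0,"ay":0,"az":1,"gripper":0.6},{"tx":-0.02,"ty":0.04,"tz":0,"ax":0,"ay":0,"az":1,"gripper":0.6}]'

```text
clock: 6.55
tcp_pos: [0.5272, -0.1573, 0.3304]
eef_rot: [0.0, 0.83, 0.557, -0.0]
contact_force: [0.2, 1.0, 0.4]
finger_gap: 0.0524
grip_force: 0.0
```

```bash
cat >> h.py <<'E'
def tubes(c,box=None):
    # paper polygon in image, tubes = coloured/grey blobs on it
    poly=proj(c,[[.615,.235,0],[.615,-.155,0],[.355,-.155,0],[.355,.235,0]]) if box is None else proj(c,box)
    m=np.zeros(c['img'].shape[:2],np.uint8); cv2.fillConvexPoly(m,poly.astype(np.int32),1)
    h=cv2.cvtColor(c['img'],cv2.COLOR_BGR2HSV)
    b=((h[...,2]<165)|(h[...,1]>120)).astype(np.uint8)*m
    b=cv2.morphologyEx(b,cv2.MORPH_OPEN,np.ones((3,3),np.uint8))
    n,l,s,ce=cv2.connectedComponentsWithStats(b)
    for i in range(1,n):
        if s[i,4]<60: continue
        p=np.argwhere(l==i)[:,::-1].astype(np.float32); W=ray(c,p,.022)[:,:2].astype(np.float32)
        r=cv2.minAreaRect(W); B=cv2.boxPoints(r); e=[B[1]-B[0],B[2]-B[1]]; e.sort(key=lambda v:-np.linalg.norm(v))
        hh=h[l==i]; cm=np.median(hh[hh[:,1]>120],0)if (hh[:,1]>120).any() else None
        print(np.round(ce[i]),s[i,4],'ctr',np.round(r[0],4),'mean',np.round(W.mean(0),4),'len',np.round([np.linalg.norm(v) for v in e],3),'axis deg',round(np.degrees(np.arctan2(e[0][1],e[0][0]))%180,1),cm)
E
python3 - <<'E'
from h import *
np.set_printoptions(precision=4,suppress=True)
c=cap('top','top3.png'); tubes(c); o=ctrl.get_obs(); print(o['tcp_pos'],o['eef_rot'],o['joint_positions'])
E
```

```text
[294. 183.] 168 ctr [ 0.5604 -0.0312] mean [ 0.5609 -0.031 ] len [0.042 0.034] axis deg 165.0 [  9. 148. 210.]
[209. 191.] 187 ctr [0.5454 0.2193] mean [0.5421 0.2164] len [0.074 0.026] axis deg 24.8 [109.  153.  191.5]
[232. 182.] 73 ctr [0.5652 0.1492] mean [0.5654 0.1487] len [0.025 0.025] axis deg 56.4 [  1. 178. 228.]
[243. 191.] 129 ctr [0.5408 0.1169] mean [0.5409 0.1171] len [0.046 0.025] axis deg 55.2 None
[240. 221.] 67 ctr [0.4542 0.1265] mean [0.4538 0.1267] len [0.023 0.02 ] axis deg 89.3 [ 64. 125. 172.]
[274. 229.] 118 ctr [0.4249 0.0313] mean [0.4299 0.0299] len [0.069 0.022] axis deg 16.4 [ 64. 125. 172.]
[310. 232.] 195 ctr [ 0.4177 -0.0716] mean [ 0.4174 -0.072 ] len [0.07  0.026] axis deg 25.2 [  1. 174. 229.]
[242. 232.] 66 ctr [0.417  0.1266] mean [0.422  0.1215] len [0.043 0.023] axis deg 179.8 None
[258. 254.] 72 ctr [0.3584 0.0744] mean [0.3584 0.0744] len [0.065 0.006] axis deg 89.4 [ 12. 150. 169.]
[324. 253.] 87 ctr [ 0.3588 -0.1105] mean [ 0.3588 -0.1105] len [0.079 0.006] axis deg 89.1 [ 12. 150. 175.]
[ 0.5258 -0.1493  0.3313] [-0.0005  0.8264  0.5631 -0.0001] [ 0.8161  0.1888 -0.7164  1.4828  0.1231  1.5169 -0.2727]
```

send_rows --targets '[{"tx":-0.009,"ty":0.006,"tz":-0.019,"ax":0,"ay":0,"az":-0.725,"gripper":0.85},{"tx":-0.009,"ty":0.006,"tz":-0.019,"ax":0,"ay":0,"az":-0.725,"gripper":0.85},{"tx":-0.009,"ty":0.006,"tz":-0.019,"ax":0,"ay":0,"az":-0.725,"gripper":0.85},{"tx":-0.009,"ty":0.006,"tz":-0.019,"ax":0,"ay":0,"az":-0.725,"gripper":0.85},{"tx":-0.009,"ty":0.006,"tz":-0.019,"ax":0,"ay":0,"az":-0.725,"gripper":0.85},{"tx":-0.009,"ty":0.006,"tz":-0.019,"ax":0,"ay":0,"az":-0.725,"gripper":0.85},{"tx":-0.009,"ty":0.006,"tz":-0.019,"ax":0,"ay":0,"az":-0.725,"gripper":0.85},{"tx":-0.009,"ty":0.006,"tz":-0.019,"ax":0,"ay":0,"az":-0.725,"gripper":0.85},{"tx":-0.009,"ty":0.006,"tz":-0.019,"ax":0,"ay":0,"az":-0.725,"gripper":0.85},{"tx":-0.009,"ty":0.006,"tz":-0.019,"ax":0,"ay":0,"az":-0.725,"gripper":0.85},{"tx":-0.009,"ty":0.006,"tz":-0.019,"ax":0,"ay":0,"az":-0.725,"gripper":0.85},{"tx":-0.009,"ty":0.006,"tz":-0.019,"ax":0,"ay":0,"az":-0.725,"gripper":0.85},{"tx":0,"ty":0,"tz":0,"ax":0,"ay":0,"az":0,"gripper":0.85}]'

```text
clock: 7.9
tcp_pos: [0.4181, -0.086, 0.1008]
eef_rot: [-0.001, 0.978, 0.208, -0.002]
contact_force: [-1.0, -1.0, 0.3]
finger_gap: 0.074
grip_force: 0.0
```

```bash
python3 - <<'E'
from h import *
np.set_printoptions(precision=4,suppress=True)
c=cap('wrist','w3.png'); o=ctrl.get_obs(); print(o['tcp_pos'],o['eef_rot'],o['joint_positions'])
for n in('red',):
    for a,ce,r in blobs(c['img'],n,80): print(n,a,ce,ray(c,ce,.026)[0])
c=cap('top'); d=cv2.absdiff(c['img'],cv2.imread('pics/top3.png')).max(2); 
tubes(c)
E
```

```text
[ 0.4196 -0.0866  0.1023] [-0.0002  0.9778  0.2093 -0.0008] [ 0.7888  0.0805 -0.704   2.0791  0.0619  1.0035 -1.096 ]
red 740 [249.1892 218.4297] [ 0.3999 -0.0836  0.026 ]
[294. 183.] 164 ctr [ 0.5604 -0.0312] mean [ 0.5609 -0.0309] len [0.042 0.034] axis deg 165.0 [  9. 145. 225.]
[232. 182.] 73 ctr [0.5652 0.1492] mean [0.5654 0.1487] len [0.025 0.025] axis deg 56.4 [  1. 174. 239.]
[211. 196.] 91 ctr [0.526  0.2104] mean [0.5256 0.2109] len [0.03  0.026] axis deg 26.1 [109. 152. 208.]
[301. 235.] 1051 ctr [ 0.4396 -0.039 ] mean [ 0.4118 -0.0463] len [0.179 0.101] axis deg 6.8 [ 12. 145. 182.]
```

View pics/w3.png

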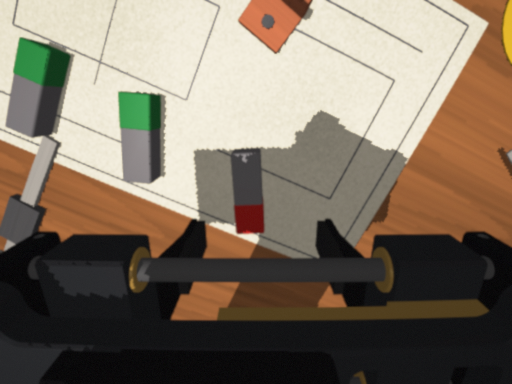

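Wrist view: the red tube lies between the jaws' lines (cap (249,218), grey end (247,152)). Next I descend and grip it.

send_rows --targets '[{"tx":0.002,"ty":0.0135,"tz":-0.02,"ax":0,"ay":0,"az":0,"gripper":0.85},{"tx":0,"ty":0,"tz":-0.03,"ax":0,"ay":0,"az":0,"gripper":0.85},{"tx":0,"ty":0,"tz":-0.03,"ax":0,"ay":0,"az":0,"gripper":0.85},{"tx":0,"ty":0,"tz":-0.004,"ax":0,"ay":0,"az":0,"gripper":0},{"tx":0,"ty":0,"tz":0,"ax":0,"ay":0,"az":0,"gripper":0},{"tx":0,"ty":0,"tz":0,"ax":0,"ay":0,"az":0,"gripper":0},{"tx":0,"ty":0,"tz":0,"ax":0,"ay":0,"az":0,"gripper":0},{"tx":0,"ty":0,"tz":0,"ax":0,"ay":0,"az":0,"gripper":0},{"tx":0,"ty":0,"tz":0,"ax":0,"ay":0,"az":0,"gripper":0},{"tx":0,"ty":0,"tz":0,"ax":0,"ay":0,"az":0,"gripper":0},{"tx":0,"ty":0,"tz":0,"ax":0,"ay":0,"az":0,"gripper":0},{"tx":0,"ty":0,"tz":0,"ax":0,"ay":0,"az":0,"gripper":0},{"tx":0,"ty":0,"tz":0.03,"ax":0,"ay":0,"az":0,"gripper":0},{"tx":0,"ty":0,"tz":0.03,"ax":0,"ay":0,"az":0,"gripper":0},{"tx":0,"ty":0,"tz":0.03,"ax":0,"ay":0,"az":0,"gripper":0}]' --grip_force 30

```text
clock: 9.5
tcp_pos: [0.422, -0.0728, 0.1094]
eef_rot: [-0.0, 0.978, 0.209, -0.0]
contact_force: [1.1, -1.1, -1.2]
finger_gap: 0.0258
grip_force: 29.9
```

send_rows --targets '[{"tx":0.017,"ty":0.036,"tz":0,"ax":0,"ay":0,"az":-0.4,"gripper":0},{"tx":0.017,"ty":0.036,"tz":0,"ax":0,"ay":0,"az":-0.4,"gripper":0},{"tx":0.017,"ty":0.036,"tz":0,"ax":0,"ay":0,"az":-0.4,"gripper":0},{"tx":0.017,"ty":0.036,"tz":0,"ax":0,"ay":0,"az":-0.4,"gripper":0},{"tx":0.017,"ty":0.036,"tz":0,"ax":0,"ay":0,"az":-0.4,"gripper":0},{"tx":0.017,"ty":0.036,"tz":0,"ax":0,"ay":0,"az":-0.4,"gripper":0},{"tx":0.017,"ty":0.036,"tz":0,"ax":0,"ay":0,"az":-0.4,"gripper":0},{"tx":0.017,"ty":0.036,"tz":0,"ax":0,"ay":0,"az":-0.4,"gripper":0},{"tx":0.017,"ty":0.036,"tz":0,"ax":0,"ay":0,"az":-0.4,"gripper":0},{"tx":0.017,"ty":0.036,"tz":0,"ax":0,"ay":0,"az":-0.4,"gripper":0},{"tx":0.017,"ty":0.036,"tz":0,"ax":0,"ay":0,"az":-0.4,"gripper":0},{"tx":0.017,"ty":0.036,"tz":0,"ax":0,"ay":0,"az":-0.4,"gripper":0},{"tx":0,"ty":0,"tz":0,"ax":0,"ay":0,"az":0,"gripper":0},{"tx":0,"ty":0,"tz":0,"ax":0,"ay":0,"az":0,"gripper":0}]'

```text
clock: 10.9
tcp_pos: [0.6257, 0.3598, 0.1075]
eef_rot: [0.0, 1.0, 0.002, -0.001]
contact_force: [0.6, -0.4, -0.1]
finger_gap: 0.0259
grip_force: 29.9
```

```bash
python3 - <<'E'
from h import *
np.set_printoptions(precision=4,suppress=True)
c=cap('wrist','w4.png'); o=ctrl.get_obs(); print(o['tcp_pos'],o['eef_rot'],o['joint_positions'],o['finger_gap'])
for n in('red','blue'):
    for a,ce,r in blobs(c['img'],n,80): print(n,a,r,[ray(c,p,.016)[0,:2] for p in cv2.boxPoints(r)])
E
```

```text
[0.6261 0.3584 0.1078] [ 0.0005  1.      0.0009 -0.0005] [-0.1518  0.7311 -0.6934  1.28    0.4604  1.2899 -2.4122] 0.02578105061147761
red 12191 ((288.0, 190.5), (109.0, 158.0), 90.0) [array([0.6826, 0.4052]), array([0.6831, 0.2646]), array([0.5738, 0.2512]), array([0.5738, 0.4114])]
red 373 ((455.0000305175781, 243.0), (19.798988342285156, 24.041629791259766), 45.0) [array([0.5736, 0.175 ]), array([0.5928, 0.1612]), array([0.5766, 0.1421]), array([0.5567, 0.1559])]
red 884 ((261.5, 293.0), (22.0, 39.0), 90.0) [array([0.5296, 0.3789]), array([0.5296, 0.3375]), array([0.5008, 0.3367]), array([0.5007, 0.3796])]
blue 97 ((410.40386962890625, 289.4808044433594), (8.43299388885498, 16.86598777770996), 11.309932708740234) [array([0.5086, 0.2004]), array([0.5303, 0.2007]), array([0.528, 0.191]), array([0.5062, 0.1905])]
blue 258 ((232.5, 294.0), (24.0, 17.0), 90.0) [array([0.5295, 0.3981]), array([0.5296, 0.38  ]), array([0.498 , 0.3807]), array([0.4979, 0.3995])]
blue 219 ((289.0, 294.0), (24.0, 16.0), 90.0) [array([0.5296, 0.3375]), array([0.5296, 0.3205]), array([0.498, 0.319]), array([0.4981, 0.3367])]
```

View pics/w4.png

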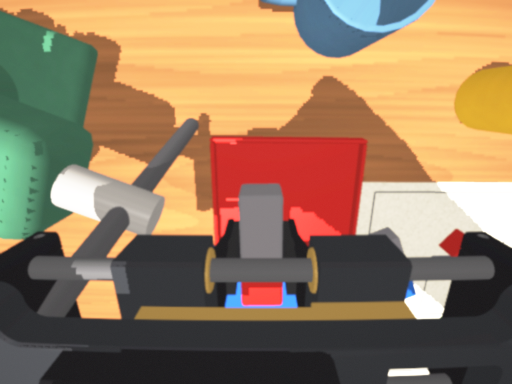

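Wrist view: the tube is held over the red tray, but a vise jaw and rod stand close on its left (rod tip at (195,122)). I'll triangulate the rod from the three views before descending.

```bash
python3 - <<'E'
from h import *
np.set_printoptions(precision=4,suppress=True)
w=cap('wrist'); s=cap('scene'); t=cap('top')
def tri(L):
    A=np.zeros((3,3));b=np.zeros(3)
    for c,p in L:
        d=ray(c,[p],0)[0]-c['o']; d/=np.linalg.norm(d); M=np.eye(3)-np.outer(d,d); A+=M; b+=M@c['o']
    X=np.linalg.solve(A,b); return X,[proj(c,X)[0]-p for c,p in L]
print(tri([(w,(195,123)),(t,(134,147)),(s,(288,303))]))
print(tri([(w,(195,123)),(t,(134,147))]))
# cylinder right end
for z in (0,.05,.1,.15): print(z,ray(w,[(160,215)],z)[0],ray(w,[(195,123)],z)[0],ray(t,[(134,147)],z)[0])
a=cv2.resize(s['img'][250:384,200:360],None,fx=2.4,fy=2.9); b=cv2.resize(t['img'][90:224,30:190],None,fx=2.4,fy=2.9)
cv2.imwrite('pics/vise.png',np.hstack([a,b]))
E
```

```text
(array([0.6526, 0.4043, 0.1423]), [array([-32.1972, 109.1647]), array([ 0.464 , -2.8418]), array([-18.1074,   4.7252])])
(array([ 0.6888,  0.4363, -0.0017]), [array([-17.0961,   4.9326]), array([ 5.4493, -1.112 ])])
0 [0.6002 0.4627 0.    ] [0.6934 0.4193 0.    ] [0.6852 0.4527 0.    ]
0.05 [0.6217 0.4423 0.05  ] [0.6967 0.4074 0.05  ] [0.671 0.436 0.05 ]
0.1 [0.6432 0.4219 0.1   ] [0.7    0.3954 0.1   ] [0.6567 0.4193 0.1   ]
0.15 [0.6647 0.4015 0.15  ] [0.7034 0.3835 0.15  ] [0.6425 0.4027 0.15  ]
```

View pics/vise.png

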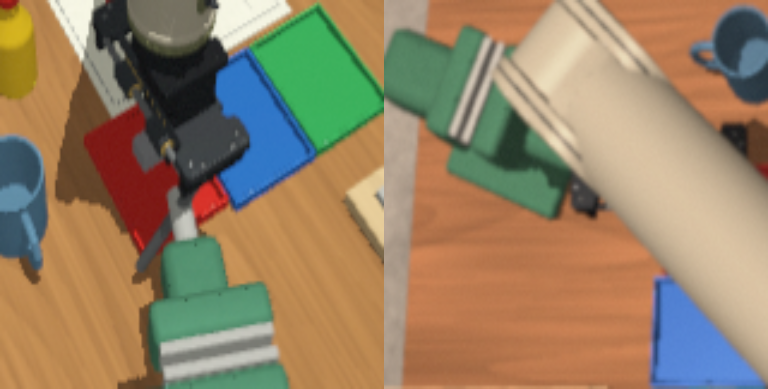

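```bash
python3 - <<'E'
from h import *
np.set_printoptions(precision=4,suppress=True)
w=cap('wrist'); s=cap('scene'); t=cap('top')
def tri(L):
    A=np.zeros((3,3));b=np.zeros(3)
    for c,p in L:
        d=ray(c,[p],0)[0]-c['o']; d/=np.linalg.norm(d); M=np.eye(3)-np.outer(d,d); A+=M; b+=M@c['o']
    X=np.linalg.solve(A,b); return X,[proj(c,X)[0]-p for c,p in L]
print('tipA',tri([(w,(195,123)),(s,(258,341))]))
print('cylinder axis',tri([(w,(155,215)),(s,(275,317))]))
i=cv2.imread('pics/top0.png'); j=cv2.imread('pics/scene0.png')
cv2.imwrite('pics/vise2.png',np.hstack([cv2.resize(i[115:175,85:155],None,fx=5.5,fy=7),cv2.resize(j[280:360,230:310],None,fx=5,fy=5.25)]))
E
```

```text
tipA (array([0.6932, 0.4137, 0.0225]), [array([-0.7664,  2.975 ]), array([-0.965,  0.281])])
cylinder axis (array([0.6471, 0.419 , 0.1125]), [array([0.251 , 2.8708]), array([-0.5049,  0.4724])])
```

View pics/vise2.png

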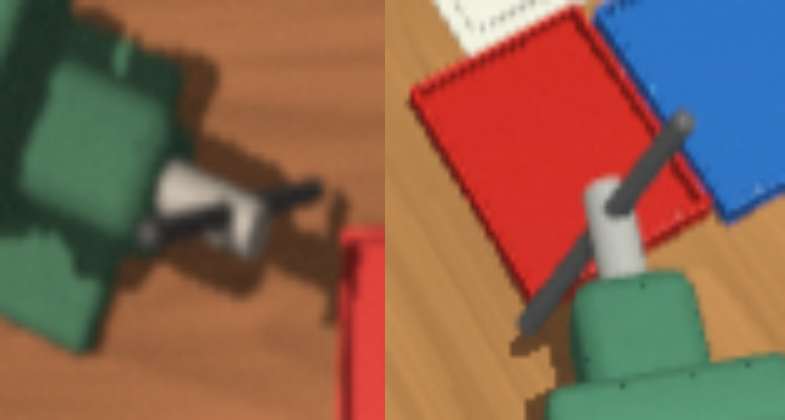

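Findings: the screw end is at about (0.647, 0.419, 0.11), and the T-bar rises to about z 0.2 near y 0.445. I'll place the red tubes across (along world y) with yaw 90, keeping the body away from the vise. First I pull back and rise, and check the mug's clearance.

send_rows --targets '[{"tx":0,"ty":-0.03,"tz":0.02,"ax":0,"ay":0,"az":0,"gripper":0},{"tx":0,"ty":-0.03,"tz":0.02,"ax":0,"ay":0,"az":0,"gripper":0},{"tx":0,"ty":-0.01,"tz":0.02,"ax":0,"ay":0,"az":1,"gripper":0},{"tx":0,"ty":0,"tz":0.02,"ax":0,"ay":0,"az":1,"gripper":0},{"tx":0,"ty":0,"tz":0,"ax":0,"ay":0,"az":1,"gripper":0},{"tx":0,"ty":0,"tz":0,"ax":0,"ay":0,"az":1,"gripper":0},{"tx":0,"ty":0,"tz":0,"ax":0,"ay":0,"az":1,"gripper":0},{"tx":0,"ty":0,"tz":0,"ax":0,"ay":0,"az":1,"gripper":0},{"tx":0,"ty":0,"tz":0,"ax":0,"ay":0,"az":1,"gripper":0},{"tx":0,"ty":0,"tz":0,"ax":0,"ay":0,"az":1,"gripper":0},{"tx":0,"ty":0,"tz":0,"ax":0,"ay":0,"az":1,"gripper":0},{"tx":0,"ty":0,"tz":0,"ax":0,"ay":0,"az":1,"gripper":0},{"tx":0,"ty":0,"tz":0,"ax":0,"ay":0,"az":1,"gripper":0},{"tx":0,"ty":0,"tz":0,"ax":0,"ay":0,"az":1,"gripper":0},{"tx":0,"ty":0,"tz":0,"ax":0,"ay":0,"az":1,"gripper":0},{"tx":0,"ty":0,"tz":0,"ax":0,"ay":0,"az":1,"gripper":0},{"tx":0,"ty":0,"tz":0,"ax":0,"ay":0,"az":1,"gripper":0},{"tx":0,"ty":0,"tz":0,"ax":0,"ay":0,"az":1,"gripper":0},{"tx":0,"ty":0,"tz":0,"ax":0,"ay":0,"az":1,"gripper":0},{"tx":0,"ty":0,"tz":0,"ax":0,"ay":0,"az":1,"gripper":0}]'

```text
clock: 13.25
tcp_pos: [0.6265, 0.2883, 0.1888]
eef_rot: [0.0, 0.706, 0.709, 0.0]
contact_force: [-0.3, 0.0, -0.4]
finger_gap: 0.0254
grip_force: 29.9
```

```bash
python3 - <<'E'
from h import *
np.set_printoptions(precision=4,suppress=True)
c=cap('wrist','w5.png'); o=ctrl.get_obs(); print(o['tcp_pos'],o['eef_rot'],o['joint_positions'],o['finger_gap'])
t=cap('top'); s=cap('scene')
def tri(L):
    A=np.zeros((3,3));b=np.zeros(3)
    for cc,p in L:
        d=ray(cc,[p],0)[0]-cc['o']; d/=np.linalg.norm(d); M=np.eye(3)-np.outer(d,d); A+=M; b+=M@cc['o']
    X=np.linalg.solve(A,b); return X,[proj(cc,X)[0]-p for cc,p in L]
print('mug rim',tri([(t,(180,105)),(s,(204,311))]))
print('barB',tri([(t,(112,148)),(s,(289.6,303))]))
print('oil cap',tri([(t,(225,119.5)),(s,(203,248))]))
for z in(.08,.09): print('mug near edge',ray(t,[(181,121)],z)[0])
E
```

```text
[0.6265 0.2882 0.1887] [ 0.0003  0.7037  0.7105 -0.    ] [ 0.1235  0.7061 -1.0067  1.2902  0.5859  1.4479 -0.8252] 0.026268580194174527
mug rim (array([0.7851, 0.2961, 0.079 ]), [array([-0.099 ,  0.1446]), array([-0.1916, -0.0362])])
barB (array([0.6265, 0.4442, 0.2014]), [array([-0.0661,  0.0775]), array([-0.1129, -0.0138])])
oil cap (array([0.7153, 0.1573, 0.1432]), [array([-0.0722,  0.1079]), array([-0.1246, -0.0264])])
mug near edge [0.7364 0.2913 0.08  ]
mug near edge [0.7329 0.2891 0.09  ]
```

View pics/w5.png

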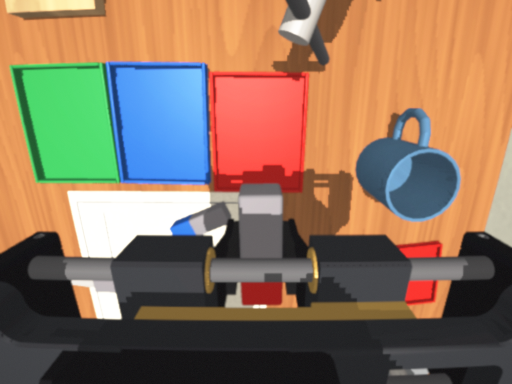

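Wrist view: green, blue and red trays are fully in view at (70,120), (160,120) and (260,130). The mug at (410,180) has its rim at z 0.079, which stays below the body if TCP z ≥ 0.03.

```bash
python3 - <<'E'
from h import *
np.set_printoptions(precision=4,suppress=True)
c=cap('wrist')
for n,box in (('red',[(212,73),(306,73),(303,190),(212,190)]),('blue',[(108,63),(207,63),(209,183),(119,183)]),('green',[(11,65),(103,63),(117,181),(37,182)])):
    P=ray(c,box,.016)[:,:2]; print(n,P.round(3).tolist(),P.mean(0))
E
```

```text
red [[0.573, 0.404], [0.678, 0.404], [0.681, 0.267], [0.566, 0.267]] [0.6247 0.3356]
blue [[0.457, 0.417], [0.568, 0.415], [0.563, 0.276], [0.448, 0.277]] [0.5092 0.3461]
green [[0.341, 0.418], [0.451, 0.417], [0.446, 0.279], [0.34, 0.278]] [0.3946 0.3482]
```

send_rows --targets '[{"tx":-0.0255,"ty":0.027,"tz":-0.02,"ax":0,"ay":0,"az":0,"gripper":0},{"tx":0,"ty":0,"tz":-0.04,"ax":0,"ay":0,"az":0,"gripper":0},{"tx":0,"ty":0,"tz":-0.04,"ax":0,"ay":0,"az":0,"gripper":0},{"tx":0,"ty":0,"tz":-0.03,"ax":0,"ay":0,"az":0,"gripper":0},{"tx":0,"ty":0,"tz":-0.02,"ax":0,"ay":0,"az":0,"gripper":0},{"tx":0,"ty":0,"tz":-0.009,"ax":0,"ay":0,"az":0,"gripper":0},{"tx":0,"ty":0,"tz":0,"ax":0,"ay":0,"az":0,"gripper":0},{"tx":0,"ty":0,"tz":0,"ax":0,"ay":0,"az":0,"gripper":0.37},{"tx":0,"ty":0,"tz":0,"ax":0,"ay":0,"az":0,"gripper":0.37},{"tx":0,"ty":0,"tz":0,"ax":0,"ay":0,"az":0,"gripper":0.37},{"tx":0,"ty":0,"tz":0,"ax":0,"ay":0,"az":0,"gripper":0.37}]'

```text
clock: 14.55
tcp_pos: [0.6012, 0.316, 0.0303]
eef_rot: [0.0, 0.707, 0.708, 0.0]
contact_force: [0.1, 0.4, -1.4]
finger_gap: 0.0321
grip_force: 0.0
```

send_rows --targets '[{"tx":0,"ty":0,"tz":0.04,"ax":0,"ay":0,"az":0,"gripper":0.37},{"tx":0,"ty":0,"tz":0.04,"ax":0,"ay":0,"az":0,"gripper":0.8},{"tx":0,"ty":-0.02,"tz":0.04,"ax":0,"ay":0,"az":0,"gripper":0.8},{"tx":-0.005,"ty":-0.02,"tz":0,"ax":0,"ay":0,"az":-0.8,"gripper":0.8},{"tx":-0.006,"ty":-0.02,"tz":0,"ax":0,"ay":0,"az":-0.8,"gripper":0.8},{"tx":-0.006,"ty":-0.02,"tz":0,"ax":0,"ay":0,"az":-0.8,"gripper":0.8},{"tx":-0.006,"ty":-0.02,"tz":0,"ax":0,"ay":0,"az":-0.8,"gripper":0.8},{"tx":-0.006,"ty":-0.02,"tz":0,"ax":0,"ay":0,"az":-0.8,"gripper":0.8},{"tx":-0.006,"ty":-0.02,"tz":0,"ax":0,"ay":0,"az":-0.8,"gripper":0.8},{"tx":-0.006,"ty":-0.02,"tz":0,"ax":0,"ay":0,"az":-0.8,"gripper":0.8},{"tx":-0.005,"ty":-0.02,"tz":0,"ax":0,"ay":0,"az":-0.8,"gripper":0.8},{"tx":-0.005,"ty":-0.01,"tz":0,"ax":0,"ay":0,"az":-0.8,"gripper":0.8},{"tx":0,"ty":0,"tz":0,"ax":0,"ay":0,"az":0,"gripper":0.8},{"tx":0,"ty":0,"tz":0,"ax":0,"ay":0,"az":0,"gripper":0.8}]'

```text
clock: 15.95
tcp_pos: [0.55, 0.1263, 0.15]
eef_rot: [0.0, 0.89, 0.456, 0.0]
contact_force: [-0.1, 0.5, -0.8]
finger_gap: 0.0695
grip_force: 0.0
```

```bash
python3 - <<'E'
from h import *
np.set_printoptions(precision=4,suppress=True)
c=cap('wrist','w6.png'); o=ctrl.get_obs(); print(o['tcp_pos'],o['eef_rot'],o['finger_gap'])
for n in('red','blue','green'):
    for a,ce,r in blobs(c['img'],n,60): print(n,a,np.round(ce),ray(c,ce,.026)[0,:2],'tray z',ray(c,ce,.03)[0,:2])
c=cap('top','top6.png')
for n in('red','blue','green'):
    for a,ce,r in blobs(c['img'],n,15): print(n,a,np.round(ce),ray(c,ce,.026)[0,:2])
E
```

```text
[0.55   0.1268 0.1499] [-0.      0.8901  0.4558  0.0004] 0.06974362113840721
red 3761 [203.  21.] [0.6001 0.2828] tray z [0.6001 0.2815]
red 3353 [485.  29.] [0.8116 0.1264] tray z [0.8085 0.1274]
red 699 [261. 160.] [0.5679 0.1476] tray z [0.5683 0.1482]
blue 12379 [99. 48.] [0.508  0.3238] tray z [0.5093 0.3219]
blue 685 [192. 132.] [0.5284 0.2112] tray z [0.5294 0.2109]
green 9363 [ 36. 109.] [0.415  0.3234] tray z [0.4177 0.3215]
green 287 [185. 226.] [0.4545 0.1371] tray z [0.4566 0.1379]
green 345 [233. 288.] [0.447  0.0396] tray z [0.4493 0.0419]
red 855 [237.  93.] [0.8396 0.1338]
red 1593 [169. 165.] [0.6217 0.335 ]
red 267 [418. 204.] [ 0.4931 -0.386 ]
blue 1670 [166. 205.] [0.5027 0.3418]
blue 51 [  3. 233.] [0.4212 0.8445]
green 24 [237. 221.] [0.4512 0.1336]
green 829 [160. 238.] [0.4058 0.3556]
green 19 [156. 252.] [0.3654 0.3679]
```

send_rows --targets '[{"tx":0.001,"ty":-0.001,"tz":-0.04,"ax":0,"ay":0,"az":0,"gripper":0.8},{"tx":0,"ty":0,"tz":-0.04,"ax":0,"ay":0,"az":0,"gripper":0.8},{"tx":0,"ty":0,"tz":-0.04,"ax":0,"ay":0,"az":0,"gripper":0.8},{"tx":0,"ty":0,"tz":-0.012,"ax":0,"ay":0,"az":0,"gripper":0.8},{"tx":0,"ty":0,"tz":0,"ax":0,"ay":0,"az":0,"gripper":0},{"tx":0,"ty":0,"tz":0,"ax":0,"ay":0,"az":0,"gripper":0},{"tx":0,"ty":0,"tz":0,"ax":0,"ay":0,"az":0,"gripper":0},{"tx":0,"ty":0,"tz":0,"ax":0,"ay":0,"az":0,"gripper":0},{"tx":0,"ty":0,"tz":0,"ax":0,"ay":0,"az":0,"gripper":0},{"tx":0,"ty":0,"tz":0,"ax":0,"ay":0,"az":0,"gripper":0},{"tx":0,"ty":0,"tz":0,"ax":0,"ay":0,"az":0,"gripper":0},{"tx":0,"ty":0,"tz":0,"ax":0,"ay":0,"az":0,"gripper":0},{"tx":0,"ty":0,"tz":0,"ax":0,"ay":0,"az":0,"gripper":0},{"tx":0,"ty":0,"tz":0.04,"ax":0,"ay":0,"az":0,"gripper":0},{"tx":0,"ty":0,"tz":0.04,"ax":0,"ay":0,"az":0,"gripper":0},{"tx":0,"ty":0,"tz":0.04,"ax":0,"ay":0,"az":0,"gripper":0}]'

```text
clock: 17.65
tcp_pos: [0.5505, 0.1249, 0.1387]
eef_rot: [-0.0, 0.891, 0.455, -0.0]
contact_force: [0.2, 0.0, -1.0]
finger_gap: 0.0258
grip_force: 30.0
```

send_rows --targets '[{"tx":0,"ty":0.02,"tz":0.01,"ax":0,"ay":0,"az":0.7,"gripper":0},{"tx":0.01,"ty":0.02,"tz":0.01,"ax":0,"ay":0,"az":0.7,"gripper":0},{"tx":0.01,"ty":0.02,"tz":0,"ax":0,"ay":0,"az":0.7,"gripper":0},{"tx":0.01,"ty":0.02,"tz":0,"ax":0,"ay":0,"az":0.7,"gripper":0},{"tx":0.01,"ty":0.02,"tz":0,"ax":0,"ay":0,"az":0.7,"gripper":0},{"tx":0.01,"ty":0.02,"tz":0,"ax":0,"ay":0,"az":0.7,"gripper":0},{"tx":0.01,"ty":0.02,"tz":0,"ax":0,"ay":0,"az":0.7,"gripper":0},{"tx":0.01,"ty":0.02,"tz":0,"ax":0,"ay":0,"az":0.7,"gripper":0},{"tx":0.01,"ty":0.02,"tz":0,"ax":0,"ay":0,"az":0.7,"gripper":0},{"tx":0.0185,"ty":0.01,"tz":0,"ax":0,"ay":0,"az":0.8,"gripper":0},{"tx":0,"ty":0,"tz":0,"ax":0,"ay":0,"az":0,"gripper":0},{"tx":0,"ty":0,"tz":0,"ax":0,"ay":0,"az":0,"gripper":0}]'

```text
clock: 18.85
tcp_pos: [0.6487, 0.3156, 0.1563]
eef_rot: [-0.001, 0.71, 0.705, -0.001]
contact_force: [-0.1, -0.1, -0.3]
finger_gap: 0.0256
grip_force: 30.0
```

```bash
python3 - <<'E'
from h import *
np.set_printoptions(precision=4,suppress=True)
c=cap('wrist','w7.png'); o=ctrl.get_obs(); print(o['tcp_pos'],o['eef_rot'],o['finger_gap'],o['joint_positions'])
h=cv2.cvtColor(c['img'],cv2.COLOR_BGR2HSV)
g=((h[...,1]<60)&(h[...,2]>50)&(h[...,2]<200)).astype(np.uint8)
n,l,s,ce=cv2.connectedComponentsWithStats(g)
for i in range(1,n):
    if s[i,4]>250: print(s[i],ray(c,[(s[i,0],s[i,1]),(s[i,0]+s[i,2],s[i,1]+s[i,3])],.03)[:,:2].tolist())
E
```

```text
[0.6487 0.3151 0.1567] [-0.0003  0.7097  0.7045 -0.0005] 0.02589209947362079 [ 0.0481  0.7895 -0.9751  1.2226  0.6342  1.4372 -0.8622]
[ 204    0   75   58 1794] [[0.600044199883202, 0.48878409321526384], [0.6677626355190829, 0.43951900032094116]]
[245   0  66  89 811] [[0.6368709423703323, 0.48819247636065044], [0.6990559047846506, 0.41165274306799193]]
[205 151  26  45 529] [[0.5923239956571956, 0.3519615333087003], [0.6172129524240395, 0.3026015171545878]]
[  28  224  200   96 5973] [[0.3777068642309919, 0.26944595747737077], [0.6059332729503673, 0.13328166080702442]]
[ 210  232  103   76 4318] [[0.5914675166377369, 0.25944310693748523], [0.7144873211298268, 0.15166803759686848]]
[ 319  255  176   47 5011] [[0.7172202254298371, 0.22861667611527134], [0.9540131452879701, 0.15325354604701577]]
[   0  331   84   53 2390] [[0.2846814721931899, 0.1052939551367455], [0.3845508546884334, 0.008084026238325381]]
[ 380  338  132   46 3871] [[0.8078122012162392, 0.09941822007858886], [1.0317335807159354, -0.005962170908095643]]
```

View pics/w7.png

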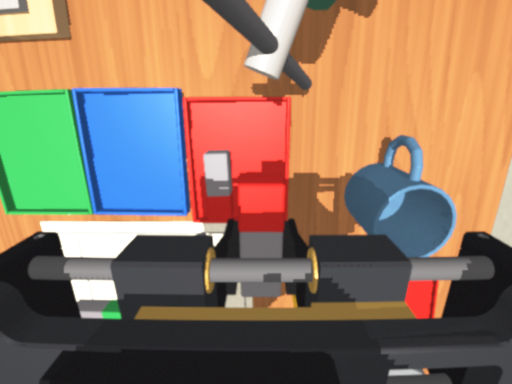

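Wrist view: the first red tube lies flat in the red tray (grey end (217,170), x 0.592–0.617), and the slot at its right is free.

send_rows --targets '[{"tx":0.002,"ty":0,"tz":-0.04,"ax":0,"ay":0,"az":0,"gripper":0},{"tx":0,"ty":0,"tz":-0.04,"ax":0,"ay":0,"az":0,"gripper":0},{"tx":0,"ty":0,"tz":-0.03,"ax":0,"ay":0,"az":0,"gripper":0},{"tx":0,"ty":0,"tz":-0.0165,"ax":0,"ay":0,"az":0,"gripper":0},{"tx":0,"ty":0,"tz":0,"ax":0,"ay":0,"az":0,"gripper":0},{"tx":0,"ty":0,"tz":0,"ax":0,"ay":0,"az":0,"gripper":0.35},{"tx":0,"ty":0,"tz":0,"ax":0,"ay":0,"az":0,"gripper":0.35},{"tx":0,"ty":0,"tz":0,"ax":0,"ay":0,"az":0,"gripper":0.35},{"tx":0,"ty":0,"tz":0,"ax":0,"ay":0,"az":0,"gripper":0.35},{"tx":0,"ty":0,"tz":0.04,"ax":0,"ay":0,"az":0,"gripper":0.35},{"tx":0,"ty":0,"tz":0.04,"ax":0,"ay":0,"az":0,"gripper":0.35},{"tx":0,"ty":0,"tz":0.04,"ax":0,"ay":0,"az":0,"gripper":0.8}]'

```text
clock: 20.1
tcp_pos: [0.6512, 0.3149, 0.1529]
eef_rot: [-0.0, 0.71, 0.705, 0.0]
contact_force: [0.4, 0.4, 0.3]
finger_gap: 0.0331
grip_force: 0.0
```

```bash
python3 - <<'E'
from h import *
np.set_printoptions(precision=4,suppress=True)
c=cap('wrist','w8.png'); o=ctrl.get_obs(); print(o['tcp_pos'],o['eef_rot'],o['finger_gap'])
for n in('blue','green'):
    for a,ce,r in blobs(c['img'],n,60): print(n,a,np.round(ce),ray(c,ce,.026)[0,:2])
E
```

```text
[0.653  0.3168 0.161 ] [0.0008 0.7098 0.7044 0.0044] 0.03637683692453956
blue 13179 [129. 150.] [0.5152 0.3538]
green 9632 [ 38. 155.] [0.4148 0.3496]
green 104 [104. 313.] [0.4472 0.1416]
```

send_rows --targets '[{"tx":-0.008,"ty":-0.0075,"tz":0,"ax":0,"ay":0,"az":-1,"gripper":0.8},{"tx":-0.008,"ty":-0.0075,"tz":0,"ax":0,"ay":0,"az":-1,"gripper":0.8},{"tx":-0.008,"ty":-0.0075,"tz":0,"ax":0,"ay":0,"az":-1,"gripper":0.8},{"tx":-0.008,"ty":-0.0075,"tz":0,"ax":0,"ay":0,"az":-1,"gripper":0.8},{"tx":-0.008,"ty":-0.0075,"tz":0,"ax":0,"ay":0,"az":-1,"gripper":0.8},{"tx":-0.008,"ty":-0.0075,"tz":0,"ax":0,"ay":0,"az":-1,"gripper":0.8},{"tx":-0.008,"ty":-0.0075,"tz":0,"ax":0,"ay":0,"az":-1,"gripper":0.8},{"tx":-0.008,"ty":-0.0075,"tz":0,"ax":0,"ay":0,"az":-1,"gripper":0.8},{"tx":-0.008,"ty":-0.0075,"tz":0,"ax":0,"ay":0,"az":-1,"gripper":0.8},{"tx":-0.008,"ty":-0.0075,"tz":0,"ax":0,"ay":0,"az":-1,"gripper":0.8},{"tx":-0.008,"ty":-0.0075,"tz":0,"ax":0,"ay":0,"az":-1,"gripper":0.8},{"tx":-0.008,"ty":-0.0075,"tz":0,"ax":0,"ay":0,"az":-1,"gripper":0.8},{"tx":-0.008,"ty":-0.007,"tz":0,"ax":0,"ay":0,"az":-0.9,"gripper":0.8},{"tx":0,"ty":0,"tz":0,"ax":0,"ay":0,"az":0,"gripper":0.8},{"tx":0,"ty":0,"tz":0,"ax":0,"ay":0,"az":0,"gripper":0.8}]'

```text
clock: 21.65
tcp_pos: [0.5477, 0.218, 0.1515]
eef_rot: [0.0, 0.976, 0.218, 0.0]
contact_force: [-0.7, 0.2, 0.3]
finger_gap: 0.0699
grip_force: 0.0
```

```bash
python3 - <<'E'
from h import *
np.set_printoptions(precision=4,suppress=True)
c=cap('wrist','w9.png'); o=ctrl.get_obs(); print(o['tcp_pos'],o['eef_rot'],o['finger_gap'])
for n in('blue','green'):
    for a,ce,r in blobs(c['img'],n,60): print(n,a,np.round(ce),ray(c,ce,.026)[0,:2])
h=cv2.cvtColor(c['img'],cv2.COLOR_BGR2HSV)
g=((h[...,1]<60)&(h[...,2]>70)&(h[...,2]<170)).astype(np.uint8); g=cv2.morphologyEx(g,cv2.MORPH_OPEN,np.ones((5,5),np.uint8))
n,l,s,ce=cv2.connectedComponentsWithStats(g)
for i in range(1,n):
    if s[i,4]>150: print(s[i],ce[i],ray(c,ce[i],.024)[0,:2])
E
```

```text
[0.5477 0.2182 0.1513] [0.     0.9759 0.2182 0.0004] 0.06993992247672833
blue 12180 [141. 163.] [0.5174 0.341 ]
blue 483 [257. 204.] [0.5284 0.2119]
green 3476 [107. 222.] [0.4355 0.3565]
green 244 [291. 287.] [0.4477 0.1286]
[ 197   28   55   47 1475] [223.7831  50.8658] [0.6531 0.3046]
[ 158   72   49   40 1222] [181.7496  91.0548] [0.6027 0.3279]
[  265   129   122   129 10436] [330.1075 185.1226] [0.5803 0.1494]
[ 216  143   32   62 1394] [234.307 178.495] [0.5432 0.2459]
[424 172  31  30 735] [438.8789 186.6776] [0.6302 0.0391]
[269 291  25  17 330] [281.3    299.9636] [0.4234 0.13  ]
```

```bash
python3 - <<'E'
from h import *
np.set_printoptions(precision=4,suppress=True)
c=dict(cap('wrist'))
h=cv2.cvtColor(c['img'],cv2.COLOR_BGR2HSV)
g=((h[...,1]<60)&(h[...,2]>70)&(h[...,2]<170)).astype(np.uint8); g=cv2.morphologyEx(g,cv2.MORPH_OPEN,np.ones((5,5),np.uint8))
n,l,s,ce=cv2.connectedComponentsWithStats(g); i=l[178,234]
r=cv2.minAreaRect(ray(c,np.argwhere(l==i)[:,::-1],.024)[:,:2].astype(np.float32)); print(r,s[i])
m=np.zeros_like(g); m[120:240,200:280]=1
for (x,y) in [(x,y) for y in range(136,226,8) for x in (216,232,248,264)]: print((x,y),h[y,x],end=' ' if x<264 else '\n')
for a,ce,r in blobs(c['img'],'blue',60): print(r)
E
```

```text
((0.5462005734443665, 0.2503429055213928), (0.0682976022362709, 0.033488690853118896), 22.25812339782715) [ 216  143   33   62 1401]
(216, 136) [  1 195 150] (232, 136) [  1 202 221] (248, 136) [ 23  22 242] (264, 136) [ 23  22 244]
(216, 144) [  8 159  96] (232, 144) [  7 183 103] (248, 144) [ 20  37 125] (264, 144) [ 20  36 127]
(216, 152) [109 197  88] (232, 152) [ 13 110  95] (248, 152) [ 0 11 69] (264, 152) [165   8  68]
(216, 160) [ 5 90 74] (232, 160) [ 21  36 133] (248, 160) [160  11  67] (264, 160) [150   8  67]
(216, 168) [ 12 158  87] (232, 168) [ 22  37 131] (248, 168) [ 0  4 67] (264, 168) [165   8  68]
(216, 176) [ 11 156  90] (232, 176) [ 22  37 130] (248, 176) [170  11  67] (264, 176) [165   8  68]
(216, 184) [ 13 160  83] (232, 184) [ 23  29 106] (248, 184) [160  11  68] (264, 184) [170  11  67]
(216, 192) [ 17  54 123] (232, 192) [ 22  37 131] (248, 192) [112 115  80] (264, 192) [115  73  77]
(216, 200) [ 21  37 144] (232, 200) [ 22  37 130] (248, 200) [109 203  89] (264, 200) [109 207  90]
(216, 208) [ 23  22 245] (232, 208) [ 23  22 243] (248, 208) [109 202  91] (264, 208) [109 201  90]
(216, 216) [ 23  23 240] (232, 216) [ 23  22 243] (248, 216) [113  42 196] (264, 216) [112  89 189]
(216, 224) [ 23  28 227] (232, 224) [ 23  22 245] (248, 224) [ 23  21 246] (264, 224) [ 24  21 246]
((137.5309295654297, 162.680419921875), (138.79782104492188, 98.69164276123047), 23.96249008178711)
((257.5, 204.0), (22.0, 21.0), 90.0)
```

send_rows --targets '[{"tx":0.002,"ty":0.002,"tz":-0.04,"ax":0,"ay":0,"az":0,"gripper":0.8},{"tx":0,"ty":0,"tz":-0.04,"ax":0,"ay":0,"az":0,"gripper":0.8},{"tx":0,"ty":0,"tz":-0.04,"ax":0,"ay":0,"az":0,"gripper":0.8},{"tx":0,"ty":0,"tz":-0.013,"ax":0,"ay":0,"az":0,"gripper":0.8},{"tx":0,"ty":0,"tz":0,"ax":0,"ay":0,"az":0,"gripper":0},{"tx":0,"ty":0,"tz":0,"ax":0,"ay":0,"az":0,"gripper":0},{"tx":0,"ty":0,"tz":0,"ax":0,"ay":0,"az":0,"gripper":0},{"tx":0,"ty":0,"tz":0,"ax":0,"ay":0,"az":0,"gripper":0},{"tx":0,"ty":0,"tz":0,"ax":0,"ay":0,"az":0,"gripper":0},{"tx":0,"ty":0,"tz":0,"ax":0,"ay":0,"az":0,"gripper":0},{"tx":0,"ty":0,"tz":0,"ax":0,"ay":0,"az":0,"gripper":0},{"tx":0,"ty":0,"tz":0,"ax":0,"ay":0,"az":0,"gripper":0},{"tx":0,"ty":0,"tz":0,"ax":0,"ay":0,"az":0,"gripper":0},{"tx":0,"ty":0,"tz":0.04,"ax":0,"ay":0,"az":0,"gripper":0},{"tx":0,"ty":0,"tz":0.04,"ax":0,"ay":0,"az":0,"gripper":0}]'

```text
clock: 23.25
tcp_pos: [0.5484, 0.2194, 0.0979]
eef_rot: [0.0, 0.976, 0.217, -0.001]
contact_force: [1.2, -0.4, 0.3]
finger_gap: 0.0261
grip_force: 30.0
```

send_rows --targets '[{"tx":-0.007,"ty":0.019,"tz":0,"ax":0,"ay":0,"az":-0.5,"gripper":0},{"tx":-0.007,"ty":0.019,"tz":0,"ax":0,"ay":0,"az":-0.5,"gripper":0},{"tx":-0.007,"ty":0.019,"tz":0,"ax":0,"ay":0,"az":-0.5,"gripper":0},{"tx":-0.007,"ty":0.019,"tz":0,"ax":0,"ay":0,"az":-0.5,"gripper":0},{"tx":-0.007,"ty":0.019,"tz":0,"ax":0,"ay":0,"az":-0.5,"gripper":0},{"tx":-0.007,"ty":0.02,"tz":0,"ax":0,"ay":0,"az":-0.5,"gripper":0},{"tx":0,"ty":0,"tz":-0.03,"ax":0,"ay":0,"az":0,"gripper":0},{"tx":0,"ty":0,"tz":-0.03,"ax":0,"ay":0,"az":0,"gripper":0},{"tx":0,"ty":0,"tz":-0.013,"ax":0,"ay":0,"az":0,"gripper":0},{"tx":0,"ty":0,"tz":0,"ax":0,"ay":0,"az":0,"gripper":0},{"tx":0,"ty":0,"tz":0,"ax":0,"ay":0,"az":0,"gripper":0.45},{"tx":0,"ty":0,"tz":0,"ax":0,"ay":0,"az":0,"gripper":0.45},{"tx":0,"ty":0,"tz":0,"ax":0,"ay":0,"az":0,"gripper":0.45},{"tx":0,"ty":0,"tz":0,"ax":0,"ay":0,"az":0,"gripper":0.45},{"tx":0,"ty":0,"tz":0.04,"ax":0,"ay":0,"az":0,"gripper":0.45},{"tx":0,"ty":0,"tz":0.04,"ax":0,"ay":0,"az":0,"gripper":0.8},{"tx":0,"ty":0,"tz":0.04,"ax":0,"ay":0,"az":0,"gripper":0.8}]'

```text
clock: 24.95
tcp_pos: [0.5071, 0.3348, 0.1467]
eef_rot: [-0.0, 0.996, 0.088, -0.0]
contact_force: [0.9, -0.3, 0.1]
finger_gap: 0.0483
grip_force: 0.0
```

```bash
python3 - <<'E'
from h import *
np.set_printoptions(precision=4,suppress=True)
c=cap('top','top9.png'); o=ctrl.get_obs(); print(o['tcp_pos'],o['eef_rot'],o['finger_gap']); tubes(c)
for n in('blue','green'):
    for a,ce,r in blobs(c['img'],n,15): print(n,a,np.round(ce),ray(c,ce,.026)[0,:2])
E
```

```text
[0.5093 0.3371 0.1539] [-0.002   0.9961  0.088   0.0038] 0.052016978010434
[294. 183.] 164 ctr [ 0.5604 -0.0312] mean [ 0.5609 -0.0309] len [0.042 0.034] axis deg 165.0 [  9. 144. 226.]
[247. 226.] 3766 ctr [0.4177 0.1076] mean [0.438 0.107] len [0.385 0.146] axis deg 57.0 [ 64. 137.  95.]
[328. 253.] 66 ctr [ 0.3586 -0.1204] mean [ 0.3586 -0.1203] len [0.059 0.006] axis deg 89.1 [ 12.  149.  190.5]
blue 20 [188. 190.] [0.5449 0.277 ]
blue 50 [  3. 233.] [0.4214 0.8447]
green 56 [239. 222.] [0.4509 0.129 ]
green 50 [270. 222.] [0.4471 0.0415]
green 310 [148. 248.] [0.3763 0.3909]
green 37 [165. 259.] [0.3448 0.3408]
```

send_rows --targets '[{"tx":-0.011,"ty":-0.03,"tz":0,"ax":0,"ay":0,"az":-0.28,"gripper":0.8},{"tx":-0.011,"ty":-0.03,"tz":0,"ax":0,"ay":0,"az":-0.28,"gripper":0.8},{"tx":-0.011,"ty":-0.03,"tz":0,"ax":0,"ay":0,"az":-0.28,"gripper":0.8},{"tx":-0.011,"ty":-0.03,"tz":0,"ax":0,"ay":0,"az":-0.28,"gripper":0.8},{"tx":-0.011,"ty":-0.03,"tz":0,"ax":0,"ay":0,"az":-0.28,"gripper":0.8},{"tx":-0.011,"ty":-0.03,"tz":0,"ax":0,"ay":0,"az":-0.3,"gripper":0.8},{"tx":-0.011,"ty":-0.031,"tz":0,"ax":0,"ay":0,"az":-0.3,"gripper":0.8},{"tx":0,"ty":0,"tz":0,"ax":0,"ay":0,"az":0,"gripper":0.8},{"tx":0,"ty":0,"tz":0,"ax":0,"ay":0,"az":0,"gripper":0.8}]'

```text
clock: 25.9
tcp_pos: [0.4306, 0.1233, 0.1454]
eef_rot: [0.0, 1.0, 0.0, 0.001]
contact_force: [0.7, 1.6, -0.2]
finger_gap: 0.0693
grip_force: 0.0
```

```bash
python3 - <<'E'
from h import *
np.set_printoptions(precision=4,suppress=True)
c=cap('wrist','w10.png'); o=ctrl.get_obs(); print(o['tcp_pos'],o['eef_rot'],o['finger_gap'])
for n in('blue','green'):
    for a,ce,r in blobs(c['img'],n,60): print(n,a,np.round(ce),ray(c,ce,.026)[0,:2])
h=cv2.cvtColor(c['img'],cv2.COLOR_BGR2HSV)
g=((h[...,1]<25)&(h[...,2]>45)&(h[...,2]<130)).astype(np.uint8); g=cv2.morphologyEx(g,cv2.MORPH_OPEN,np.ones((5,5),np.uint8)); g[232:]=0
n,l,s,ce=cv2.connectedComponentsWithStats(g)
for i in range(1,n):
    if s[i,4]>150: print(s[i],ce[i],ray(c,ce[i],.024)[0,:2],cv2.minAreaRect(ray(c,np.argwhere(l==i)[:,::-1],.024)[:,:2].astype(np.float32)))
c=cap('top','top10.png')
for n in('red','blue','green'):
    for a,ce,r in blobs(c['img'],n,15): print(n,a,np.round(ce),ray(c,ce,.026)[0,:2])
E
```

```text
[0.4307 0.1243 0.1454] [0.0001 1.     0.0008 0.0005] 0.06980264938884319
blue 9922 [ 58. 115.] [0.5073 0.3236]
green 691 [256. 166.] [0.4548 0.1276]
green 770 [339. 169.] [0.451  0.0419]
green 7709 [ 69. 201.] [0.4161 0.3317]
[  10    0   50   28 1185] [34.957  12.6177] [0.5987 0.3292] ((0.5979163646697998, 0.3297927677631378), (0.045727405697107315, 0.022652264684438705), 86.82485961914062)
[  23   74   50   49 1485] [47.6519 95.3785] [0.5257 0.3317] ((0.5229126214981079, 0.33215513825416565), (0.04613044485449791, 0.0398501493036747), 9.313163757324219)
[245 182  23  21 429] [255.6713 191.6364] [0.4261 0.128 ] ((0.42556437849998474, 0.1277363896369934), (0.023554647341370583, 0.022332090884447098), 89.9128646850586)
[332 183  31  43 979] [347.3504 203.7855] [0.4121 0.0291] ((0.41021326184272766, 0.028684861958026886), (0.04736383631825447, 0.028066644445061684), 18.284866333007812)
red 857 [237.  93.] [0.8392 0.1339]
red 78 [225. 119.] [0.7574 0.1709]
red 1449 [169. 165.] [0.6192 0.3369]
red 264 [418. 204.] [ 0.4932 -0.386 ]
blue 1389 [164. 206.] [0.4994 0.3459]
blue 51 [  3. 233.] [0.4212 0.8445]
green 865 [160. 239.] [0.4039 0.3555]
```

send_rows --targets '[{"tx":-0.002,"ty":0.0035,"tz":-0.04,"ax":0,"ay":0,"az":0,"gripper":0.8},{"tx":0,"ty":0,"tz":-0.04,"ax":0,"ay":0,"az":0,"gripper":0.8},{"tx":0,"ty":0,"tz":-0.04,"ax":0,"ay":0,"az":0,"gripper":0.8},{"tx":0,"ty":0,"tz":-0.007,"ax":0,"ay":0,"az":0,"gripper":0.8},{"tx":0,"ty":0,"tz":0,"ax":0,"ay":0,"az":0,"gripper":0},{"tx":0,"ty":0,"tz":0,"ax":0,"ay":0,"az":0,"gripper":0},{"tx":0,"ty":0,"tz":0,"ax":0,"ay":0,"az":0,"gripper":0},{"tx":0,"ty":0,"tz":0,"ax":0,"ay":0,"az":0,"gripper":0},{"tx":0,"ty":0,"tz":0,"ax":0,"ay":0,"az":0,"gripper":0},{"tx":0,"ty":0,"tz":0,"ax":0,"ay":0,"az":0,"gripper":0},{"tx":0,"ty":0,"tz":0,"ax":0,"ay":0,"az":0,"gripper":0},{"tx":0,"ty":0,"tz":0,"ax":0,"ay":0,"az":0,"gripper":0},{"tx":0,"ty":0,"tz":0,"ax":0,"ay":0,"az":0,"gripper":0},{"tx":0,"ty":0,"tz":0.04,"ax":0,"ay":0,"az":0,"gripper":0},{"tx":0,"ty":0,"tz":0.04,"ax":0,"ay":0,"az":0,"gripper":0}]'

```text
clock: 27.5
tcp_pos: [0.4272, 0.1275, 0.0983]
eef_rot: [-0.0, 1.0, 0.001, -0.002]
contact_force: [1.3, 0.0, 0.9]
finger_gap: 0.026
grip_force: 30.0
```

send_rows --targets '[{"tx":-0.003,"ty":0.0115,"tz":0,"ax":0,"ay":0,"az":1,"gripper":0},{"tx":-0.003,"ty":0.0115,"tz":0,"ax":0,"ay":0,"az":1,"gripper":0},{"tx":-0.003,"ty":0.0115,"tz":0,"ax":0,"ay":0,"az":1,"gripper":0},{"tx":-0.003,"ty":0.0115,"tz":0,"ax":0,"ay":0,"az":1,"gripper":0},{"tx":-0.003,"ty":0.0115,"tz":0,"ax":0,"ay":0,"az":1,"gripper":0},{"tx":-0.003,"ty":0.0115,"tz":0,"ax":0,"ay":0,"az":1,"gripper":0},{"tx":-0.003,"ty":0.0115,"tz":0,"ax":0,"ay":0,"az":1,"gripper":0},{"tx":-0.003,"ty":0.0115,"tz":0,"ax":0,"ay":0,"az":1,"gripper":0},{"tx":-0.003,"ty":0.0115,"tz":0,"ax":0,"ay":0,"az":1,"gripper":0},{"tx":-0.003,"ty":0.0115,"tz":0,"ax":0,"ay":0,"az":1,"gripper":0},{"tx":-0.003,"ty":0.0115,"tz":0,"ax":0,"ay":0,"az":1,"gripper":0},{"tx":-0.003,"ty":0.0115,"tz":0,"ax":0,"ay":0,"az":1,"gripper":0},{"tx":-0.003,"ty":0.0115,"tz":0,"ax":0,"ay":0,"az":1,"gripper":0},{"tx":-0.003,"ty":0.0115,"tz":0,"ax":0,"ay":0,"az":1,"gripper":0},{"tx":-0.003,"ty":0.0115,"tz":0,"ax":0,"ay":0,"az":1,"gripper":0},{"tx":-0.003,"ty":0.0115,"tz":0,"ax":0,"ay":0,"az":1,"gripper":0},{"tx":-0.003,"ty":0.0115,"tz":0,"ax":0,"ay":0,"az":1,"gripper":0},{"tx":-0.003,"ty":0.0115,"tz":0,"ax":0,"ay":0,"az":1,"gripper":0},{"tx":0,"ty":0,"tz":0,"ax":0,"ay":0,"az":0,"gripper":0},{"tx":0,"ty":0,"tz":0,"ax":0,"ay":0,"az":0,"gripper":0}]'

```text
clock: 29.5
tcp_pos: [0.3743, 0.3341, 0.0978]
eef_rot: [-0.0, 0.707, 0.707, -0.0]
contact_force: [0.7, -0.1, -0.3]
finger_gap: 0.0256
grip_force: 30.0
```

send_rows --targets '[{"tx":-0.0035,"ty":0,"tz":-0.03,"ax":0,"ay":0,"az":0,"gripper":0},{"tx":0,"ty":0,"tz":-0.025,"ax":0,"ay":0,"az":0,"gripper":0},{"tx":0,"ty":0,"tz":-0.013,"ax":0,"ay":0,"az":0,"gripper":0},{"tx":0,"ty":0,"tz":0,"ax":0,"ay":0,"az":0,"gripper":0},{"tx":0,"ty":0,"tz":0,"ax":0,"ay":0,"az":0,"gripper":0.36},{"tx":0,"ty":0,"tz":0,"ax":0,"ay":0,"az":0,"gripper":0.36},{"tx":0,"ty":0,"tz":0,"ax":0,"ay":0,"az":0,"gripper":0.36},{"tx":0,"ty":0,"tz":0,"ax":0,"ay":0,"az":0,"gripper":0.36},{"tx":0,"ty":0,"tz":0.04,"ax":0,"ay":0,"az":0,"gripper":0.36},{"tx":0,"ty":0,"tz":0.04,"ax":0,"ay":0,"az":0,"gripper":0.8},{"tx":0,"ty":0,"tz":0.04,"ax":0,"ay":0,"az":0,"gripper":0.8},{"tx":0,"ty":-0.02,"tz":0,"ax":0,"ay":0,"az":-1,"gripper":0.8},{"tx":0.005,"ty":-0.02,"tz":0,"ax":0,"ay":0,"az":-1,"gripper":0.8},{"tx":0.005,"ty":-0.02,"tz":0,"ax":0,"ay":0,"az":-1,"gripper":0.8},{"tx":0.005,"ty":-0.02,"tz":0,"ax":0,"ay":0,"az":-1,"gripper":0.8},{"tx":0.005,"ty":-0.02,"tz":0,"ax":0,"ay":0,"az":-1,"gripper":0.8}]'

```text
clock: 31.1
tcp_pos: [0.391, 0.2336, 0.1503]
eef_rot: [0.0, 0.844, 0.536, 0.0]
contact_force: [-0.3, 0.6, 0.8]
finger_gap: 0.0686
grip_force: 0.0
```

send_rows --targets '[{"tx":0.0034,"ty":-0.02,"tz":0,"ax":0,"ay":0,"az":-0.95,"gripper":0.8},{"tx":0.0034,"ty":-0.02,"tz":0,"ax":0,"ay":0,"az":-0.95,"gripper":0.8},{"tx":0.0034,"ty":-0.02,"tz":0,"ax":0,"ay":0,"az":-0.95,"gripper":0.8},{"tx":0.0034,"ty":-0.02,"tz":0,"ax":0,"ay":0,"az":-0.95,"gripper":0.8},{"tx":0.0034,"ty":-0.02,"tz":0,"ax":0,"ay":0,"az":-0.95,"gripper":0.8},{"tx":0.0034,"ty":-0.02,"tz":0,"ax":0,"ay":0,"az":-0.95,"gripper":0.8},{"tx":0.0034,"ty":-0.02,"tz":0,"ax":0,"ay":0,"az":-0.95,"gripper":0.8},{"tx":0.0034,"ty":-0.02,"tz":0,"ax":0,"ay":0,"az":-0.95,"gripper":0.8},{"tx":0.0034,"ty":-0.02,"tz":0,"ax":0,"ay":0,"az":-0.95,"gripper":0.8},{"tx":0.0034,"ty":-0.02,"tz":0,"ax":0,"ay":0,"az":-0.95,"gripper":0.8},{"tx":0,"ty":0,"tz":0,"ax":0,"ay":0,"az":0,"gripper":0.8},{"tx":0,"ty":0,"tz":0,"ax":0,"ay":0,"az":0,"gripper":0.8}]'

```text
clock: 32.3
tcp_pos: [0.4249, 0.0339, 0.15]
eef_rot: [-0.0, 0.988, 0.152, -0.0]
contact_force: [-0.0, 0.3, 0.1]
finger_gap: 0.0696
grip_force: 0.0
```

```bash
python3 - <<'E'
from h import *
np.set_printoptions(precision=4,suppress=True)
c=cap('wrist','w11.png'); o=ctrl.get_obs(); print(o['tcp_pos'],o['eef_rot'],o['finger_gap'])
for a,ce,r in blobs(c['img'],'green',60): print(a,np.round(ce),ray(c,ce,.026)[0,:2],r)
h=cv2.cvtColor(c['img'],cv2.COLOR_BGR2HSV)
for y in range(140,236,8): print(y,[tuple(h[y,x].tolist()) for x in (235,245,255,265,275)])
E
```

```text
[0.4249 0.0346 0.1501] [-0.0001  0.9883  0.1528  0.    ] 0.06977167094787144
3402 [ 22. 131.] [0.4083 0.2866] ((22.0, 136.5), (111.0, 44.0), 90.0)
663 [262. 162.] [0.4506 0.0398] ((262.0, 162.5), (29.0, 22.0), 90.0)
140 [(22, 38, 126), (22, 35, 130), (22, 36, 129), (24, 26, 99), (21, 34, 126)]
148 [(22, 36, 129), (22, 37, 130), (65, 129, 69), (66, 147, 66), (22, 37, 125)]
156 [(21, 38, 128), (21, 40, 129), (67, 169, 74), (67, 169, 74), (34, 37, 109)]
164 [(21, 37, 131), (22, 36, 127), (68, 178, 73), (69, 179, 74), (34, 36, 112)]
172 [(20, 39, 131), (21, 39, 130), (68, 178, 73), (67, 171, 73), (35, 39, 111)]
180 [(21, 38, 128), (21, 37, 131), (150, 8, 64), (150, 8, 65), (20, 38, 120)]
188 [(21, 38, 128), (19, 28, 100), (170, 12, 65), (150, 4, 65), (21, 36, 121)]
196 [(22, 38, 127), (22, 38, 128), (0, 12, 65), (170, 12, 66), (21, 36, 120)]
204 [(23, 23, 241), (22, 23, 242), (170, 12, 66), (0, 8, 65), (19, 37, 151)]
212 [(23, 26, 231), (23, 22, 243), (175, 11, 138), (175, 11, 137), (22, 30, 231)]
220 [(23, 30, 238), (23, 23, 241), (21, 32, 216), (23, 22, 241), (23, 22, 242)]
228 [(12, 161, 158), (12, 161, 158), (13, 117, 177), (23, 23, 242), (23, 21, 244)]
```

Aligned; I grip it and lift.

send_rows --targets '[{"tx":0,"ty":-0.002,"tz":-0.04,"ax":0,"ay":0,"az":0,"gripper":0.8},{"tx":0,"ty":0,"tz":-0.04,"ax":0,"ay":0,"az":0,"gripper":0.8},{"tx":0,"ty":0,"tz":-0.04,"ax":0,"ay":0,"az":0,"gripper":0.8},{"tx":0,"ty":0,"tz":-0.012,"ax":0,"ay":0,"az":0,"gripper":0.8},{"tx":0,"ty":0,"tz":0,"ax":0,"ay":0,"az":0,"gripper":0},{"tx":0,"ty":0,"tz":0,"ax":0,"ay":0,"az":0,"gripper":0},{"tx":0,"ty":0,"tz":0,"ax":0,"ay":0,"az":0,"gripper":0},{"tx":0,"ty":0,"tz":0,"ax":0,"ay":0,"az":0,"gripper":0},{"tx":0,"ty":0,"tz":0,"ax":0,"ay":0,"az":0,"gripper":0},{"tx":0,"ty":0,"tz":0,"ax":0,"ay":0,"az":0,"gripper":0},{"tx":0,"ty":0,"tz":0,"ax":0,"ay":0,"az":0,"gripper":0},{"tx":0,"ty":0,"tz":0,"ax":0,"ay":0,"az":0,"gripper":0},{"tx":0,"ty":0,"tz":0,"ax":0,"ay":0,"az":0,"gripper":0},{"tx":0,"ty":0,"tz":0.04,"ax":0,"ay":0,"az":0,"gripper":0},{"tx":0,"ty":0,"tz":0.04,"ax":0,"ay":0,"az":0,"gripper":0},{"tx":0,"ty":0,"tz":0.04,"ax":0,"ay":0,"az":0,"gripper":0}]'

```text
clock: 33.95
tcp_pos: [0.4243, 0.0328, 0.1391]
eef_rot: [-0.001, 0.988, 0.153, -0.0]
contact_force: [1.4, -1.4, -1.0]
finger_gap: 0.026
grip_force: 30.0
```

send_rows --targets '[{"tx":0,"ty":0.02,"tz":0,"ax":0,"ay":0,"az":0.97,"gripper":0},{"tx":0,"ty":0.02,"tz":0,"ax":0,"ay":0,"az":0.97,"gripper":0},{"tx":0,"ty":0.02,"tz":0,"ax":0,"ay":0,"az":0.97,"gripper":0},{"tx":0,"ty":0.02,"tz":0,"ax":0,"ay":0,"az":0.97,"gripper":0},{"tx":0,"ty":0.02,"tz":0,"ax":0,"ay":0,"az":0.97,"gripper":0},{"tx":0,"ty":0.02,"tz":0,"ax":0,"ay":0,"az":0.97,"gripper":0},{"tx":0,"ty":0.02,"tz":0,"ax":0,"ay":0,"az":0.97,"gripper":0},{"tx":0,"ty":0.02,"tz":0,"ax":0,"ay":0,"az":0.97,"gripper":0},{"tx":0,"ty":0.02,"tz":0,"ax":0,"ay":0,"az":0.97,"gripper":0},{"tx":0,"ty":0.02,"tz":0,"ax":0,"ay":0,"az":0.97,"gripper":0},{"tx":0,"ty":0.02,"tz":0,"ax":0,"ay":0,"az":0.97,"gripper":0},{"tx":0,"ty":0.02,"tz":0,"ax":0,"ay":0,"az":0.97,"gripper":0},{"tx":0,"ty":0.02,"tz":0,"ax":0,"ay":0,"az":0.97,"gripper":0},{"tx":0,"ty":0.02,"tz":0,"ax":0,"ay":0,"az":0.97,"gripper":0},{"tx":-0.004,"ty":0.02,"tz":0,"ax":0,"ay":0,"az":0.92,"gripper":0},{"tx":0,"ty":0,"tz":0,"ax":0,"ay":0,"az":0,"gripper":0},{"tx":0,"ty":0,"tz":0,"ax":0,"ay":0,"az":0,"gripper":0}]'

```text
clock: 35.65
tcp_pos: [0.4196, 0.3332, 0.137]
eef_rot: [-0.001, 0.706, 0.708, -0.001]
contact_force: [-0.2, -0.3, -1.9]
finger_gap: 0.0256
grip_force: 30.0
```

```bash
python3 - <<'E'
from h import *
np.set_printoptions(precision=4,suppress=True)
c=cap('wrist','w12.png'); o=ctrl.get_obs(); print(o['tcp_pos'],o['eef_rot'],o['finger_gap'])
h=cv2.cvtColor(c['img'],cv2.COLOR_BGR2HSV)
g=((h[...,1]<60)&(h[...,2]>40)&(h[...,2]<180)).astype(np.uint8); g[225:]=0
n,l,s,ce=cv2.connectedComponentsWithStats(g)
for i in range(1,n):
    if s[i,4]>200: print(s[i],ray(c,[(s[i,0],s[i,1]),(s[i,0]+s[i,2],s[i,1]+s[i,3])],.03)[:,:2].round(3).tolist())
E
```

```text
[0.4202 0.3324 0.1372] [-0.0005  0.7064  0.7078 -0.0007] 0.026133871550803822
[   0  150  103   75 5563] [[0.159, 0.374], [0.253, 0.293]]
[334 168  48  34 872] [[0.492, 0.356], [0.545, 0.321]]
[404 173  40  46 583] [[0.563, 0.351], [0.615, 0.301]]
[ 201  180   28   45 1083] [[0.361, 0.343], [0.387, 0.294]]
```

View pics/w12.png

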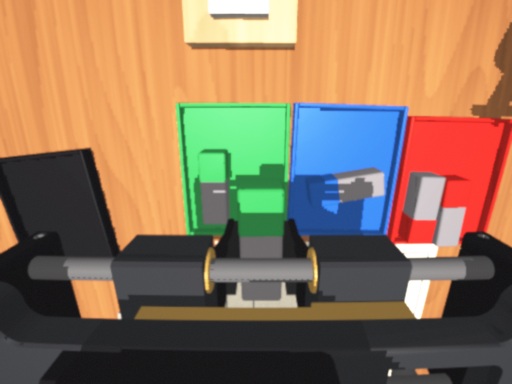

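Wrist view: green tube 1 lies in the green tray (213,187), blue in the blue (350,187) and both reds in the red tray (425,205 and 450,215). I place the last tube beside green 1.

send_rows --targets '[{"tx":0.001,"ty":0,"tz":-0.04,"ax":0,"ay":0,"az":0,"gripper":0},{"tx":0,"ty":0,"tz":-0.04,"ax":0,"ay":0,"az":0,"gripper":0},{"tx":0,"ty":0,"tz":-0.02,"ax":0,"ay":0,"az":0,"gripper":0},{"tx":0,"ty":0,"tz":-0.007,"ax":0,"ay":0,"az":0,"gripper":0},{"tx":0,"ty":0,"tz":0,"ax":0,"ay":0,"az":0,"gripper":0},{"tx":0,"ty":0,"tz":0,"ax":0,"ay":0,"az":0,"gripper":0.35},{"tx":0,"ty":0,"tz":0,"ax":0,"ay":0,"az":0,"gripper":0.35},{"tx":0,"ty":0,"tz":0,"ax":0,"ay":0,"az":0,"gripper":0.35},{"tx":0,"ty":0,"tz":0,"ax":0,"ay":0,"az":0,"gripper":0.35},{"tx":0,"ty":0,"tz":0.04,"ax":0,"ay":0,"az":0,"gripper":0.35},{"tx":0,"ty":0,"tz":0.05,"ax":0,"ay":0,"az":0,"gripper":0.35},{"tx":0,"ty":-0.02,"tz":0.05,"ax":0,"ay":0,"az":0,"gripper":0.7},{"tx":0.02,"ty":-0.04,"tz":0.05,"ax":0,"ay":0,"az":0,"gripper":0.7},{"tx":0.02,"ty":-0.045,"tz":0.05,"ax":0,"ay":0,"az":0,"gripper":0.7},{"tx":0.02,"ty":-0.045,"tz":0.05,"ax":0,"ay":0,"az":-0.5,"gripper":0.7},{"tx":0.02,"ty":-0.045,"tz":0.02,"ax":0,"ay":0,"az":-1,"gripper":0.7},{"tx":0.02,"ty":-0.045,"tz":0,"ax":0,"ay":0,"az":-1,"gripper":0.7},{"tx":0.02,"ty":-0.045,"tz":0,"ax":0,"ay":0,"az":-1,"gripper":0.7},{"tx":0.02,"ty":-0.045,"tz":0,"ax":0,"ay":0,"az":-1,"gripper":0.7},{"tx":0,"ty":0,"tz":0,"ax":0,"ay":0,"az":0,"gripper":0.7}]'

```text
clock: 37.7
tcp_pos: [0.5463, 0.0344, 0.2941]
eef_rot: [0.0, 0.835, 0.55, -0.001]
contact_force: [-1.4, 0.8, -1.1]
finger_gap: 0.0612
grip_force: 0.0
```

```bash
python3 - <<'E'
from h import *
np.set_printoptions(precision=4,suppress=True)
c=cap('top','top13.png'); o=ctrl.get_obs(); print(o['tcp_pos'],o['eef_rot'],o['finger_gap'],o['joint_positions'])
h=cv2.cvtColor(c['img'],cv2.COLOR_BGR2HSV)
g=((h[...,1]<70)&(h[...,2]<170)).astype(np.uint8); g[:,:142]=0; g[:,200:]=0; g[:145]=0;g[265:]=0
n,l,s,ce=cv2.connectedComponentsWithStats(g)
for i in range(1,n):
    if s[i,4]>30: print(s[i],ray(c,[(s[i,0],s[i,1]),(s[i,0]+s[i,2],s[i,1]+s[i,3])],.03)[:,:2].round(3).tolist())
b=(0,0,0); tubes(c)
E
```

```text
[0.545  0.0388 0.2944] [-0.0002  0.8329  0.5533 -0.0002] 0.06095914133134091 [ 0.8036  0.3225 -1.1679  1.5356  0.2968  1.4803 -0.7707]
[166 160  25  16 157] [[0.635, 0.344], [0.585, 0.269]]
[162 191  12  15  64] [[0.542, 0.353], [0.498, 0.317]]
[165 228  18   9  54] [[0.434, 0.342], [0.408, 0.289]]
[169 246  13   9  42] [[0.383, 0.329], [0.357, 0.291]]
[328. 184.] 198 ctr [ 0.5563 -0.1273] mean [ 0.5564 -0.1273] len [0.125 0.014] axis deg 21.8 None
[260. 196.] 1015 ctr [0.487  0.0376] mean [0.5256 0.0679] len [0.278 0.087] axis deg 39.2 [ 12. 131. 167.]
[258. 254.] 72 ctr [0.3584 0.0744] mean [0.3584 0.0744] len [0.065 0.006] axis deg 89.4 [ 11.  149.5 186. ]
```

send_rows --targets '[{"tx":0,"ty":-0.037,"tz":0.02,"ax":0,"ay":0,"az":-0.34,"gripper":0.7},{"tx":0,"ty":-0.037,"tz":0.02,"ax":0,"ay":0,"az":-0.34,"gripper":0.7},{"tx":0.005,"ty":-0.037,"tz":0,"ax":0,"ay":0,"az":-0.34,"gripper":0.7},{"tx":0.01,"ty":-0.037,"tz":0,"ax":0,"ay":0,"az":-0.34,"gripper":0.7},{"tx":0.01,"ty":-0.037,"tz":0,"ax":0,"ay":0,"az":-0.34,"gripper":0.7},{"tx":0.01,"ty":-0.037,"tz":0,"ax":0,"ay":0,"az":-0.34,"gripper":0.7},{"tx":0.01,"ty":-0.037,"tz":0,"ax":0,"ay":0,"az":-0.34,"gripper":0.7},{"tx":0.01,"ty":-0.037,"tz":0,"ax":0,"ay":0,"az":-0.34,"gripper":0.7},{"tx":0.01,"ty":-0.037,"tz":0,"ax":0,"ay":0,"az":-0.34,"gripper":0.7},{"tx":0,"ty":-0.023,"tz":0,"ax":0,"ay":0,"az":-0.34,"gripper":0.7},{"tx":0,"ty":0,"tz":0,"ax":0,"ay":0,"az":0,"gripper":0.7},{"tx":0,"ty":0,"tz":0,"ax":0,"ay":0,"az":0,"gripper":0.7}]'

```text
clock: 38.95
tcp_pos: [0.6095, -0.312, 0.3349]
eef_rot: [-0.0, 0.904, 0.428, 0.001]
contact_force: [0.5, 0.4, -0.4]
finger_gap: 0.0611
grip_force: 0.0
```

```bash
python3 - <<'E'
from h import *
np.set_printoptions(precision=4,suppress=True)
c=cap('wrist','w14.png'); o=ctrl.get_obs(); print(o['tcp_pos'],o['eef_rot'],o['finger_gap'])
print(proj(c,[[.6097,-.3173,.245],[.661,-.256,.185]]))
g=(c['img'].max(2)<45).astype(np.uint8); g[225:]=0
n,l,s,ce=cv2.connectedComponentsWithStats(g)
for i in range(1,n):
    if s[i,4]>100: print(s[i],ce[i])
t=cap('top'); tubes(t)
E
```

```text
[ 0.6096 -0.3113  0.3353] [-0.0002  0.9035  0.4286  0.0005] 0.060898131221027656
[[263.1236 200.4833]
 [263.5717 111.3264]]
[334 166  28   8 130] [346.8538 169.5154]
[256 175  18  33 462] [264.1472 191.3658]
[294. 183.] 169 ctr [ 0.5605 -0.0309] mean [ 0.5609 -0.0309] len [0.042 0.035] axis deg 164.7 [  8.  147.5 208. ]
[324. 253.] 90 ctr [ 0.3588 -0.1091] mean [ 0.3588 -0.1091] len [0.082 0.006] axis deg 89.1 [ 12.  149.  173.5]
```

send_rows --targets '[{"tx":0,"ty":-0.006,"tz":-0.03,"ax":0,"ay":0,"az":0,"gripper":0.7},{"tx":0,"ty":0,"tz":-0.04,"ax":0,"ay":0,"az":0,"gripper":0.7},{"tx":0,"ty":0,"tz":-0.03,"ax":0,"ay":0,"az":0,"gripper":0.7},{"tx":0,"ty":0,"tz":-0.0145,"ax":0,"ay":0,"az":0,"gripper":0.7},{"tx":0,"ty":0,"tz":0,"ax":0,"ay":0,"az":0,"gripper":0},{"tx":0,"ty":0,"tz":0,"ax":0,"ay":0,"az":0,"gripper":0},{"tx":0,"ty":0,"tz":0,"ax":0,"ay":0,"az":0,"gripper":0},{"tx":0,"ty":0,"tz":0,"ax":0,"ay":0,"az":0,"gripper":0},{"tx":0,"ty":0,"tz":0,"ax":0,"ay":0,"az":0,"gripper":0},{"tx":0,"ty":0,"tz":0,"ax":0,"ay":0,"az":0,"gripper":0},{"tx":0,"ty":0,"tz":0,"ax":0,"ay":0,"az":0,"gripper":0},{"tx":0,"ty":0,"tz":0,"ax":0,"ay":0,"az":0,"gripper":0},{"tx":0,"ty":0,"tz":0,"ax":0,"ay":0,"az":0,"gripper":0}]' --grip_force 40

```text
clock: 40.35
tcp_pos: [0.6092, -0.3194, 0.2207]
eef_rot: [0.0, 0.904, 0.427, 0.0]
contact_force: [-1.6, 1.6, 3.6]
finger_gap: 0.0168
grip_force: 40.0
```

send_rows --targets '[{"tx":-0.0152,"ty":0.0133,"tz":0,"ax":0,"ay":0,"az":-0.625,"gripper":0},{"tx":-0.0144,"ty":0.0141,"tz":0,"ax":0,"ay":0,"az":-0.625,"gripper":0},{"tx":-0.0136,"ty":0.0149,"tz":0,"ax":0,"ay":0,"az":-0.625,"gripper":0},{"tx":-0.0128,"ty":0.0156,"tz":0,"ax":0,"ay":0,"az":-0.625,"gripper":0},{"tx":0,"ty":0,"tz":0,"ax":0,"ay":0,"az":0,"gripper":0}]'

```text
clock: 40.85
tcp_pos: [0.5516, -0.2605, 0.2206]
eef_rot: [0.0, 0.945, 0.326, -0.001]
contact_force: [-2.4, 0.2, 1.9]
finger_gap: 0.017
grip_force: 40.0
```

send_rows --targets '[{"tx":-0.0119,"ty":0.0163,"tz":0,"ax":0,"ay":0,"az":-0.625,"gripper":0},{"tx":-0.011,"ty":0.0169,"tz":0,"ax":0,"ay":0,"az":-0.625,"gripper":0},{"tx":-0.0101,"ty":0.0175,"tz":0,"ax":0,"ay":0,"az":-0.625,"gripper":0},{"tx":-0.0091,"ty":0.018,"tz":0,"ax":0,"ay":0,"az":-0.625,"gripper":0},{"tx":-0.0081,"ty":0.0185,"tz":0,"ax":0,"ay":0,"az":-0.625,"gripper":0},{"tx":-0.0071,"ty":0.0189,"tz":0,"ax":0,"ay":0,"az":-0.625,"gripper":0},{"tx":-0.0061,"ty":0.0192,"tz":0,"ax":0,"ay":0,"az":-0.625,"gripper":0},{"tx":-0.005,"ty":0.0195,"tz":0,"ax":0,"ay":0,"az":-0.625,"gripper":0},{"tx":-0.0039,"ty":0.0198,"tz":0,"ax":0,"ay":0,"az":-0.625,"gripper":0},{"tx":-0.0028,"ty":0.02,"tz":0,"ax":0,"ay":0,"az":-0.625,"gripper":0},{"tx":-0.0018,"ty":0.0201,"tz":0,"ax":0,"ay":0,"az":-0.625,"gripper":0},{"tx":-0.0007,"ty":0.0202,"tz":0,"ax":0,"ay":0,"az":-0.625,"gripper":0},{"tx":0,"ty":0.004,"tz":0,"ax":0,"ay":0,"az":0,"gripper":0},{"tx":0,"ty":0,"tz":0,"ax":0,"ay":0,"az":0,"gripper":0},{"tx":0,"ty":0,"tz":0,"ax":0,"ay":0,"az":0,"gripper":0},{"tx":0,"ty":0,"tz":0,"ax":0,"ay":0,"az":0,"gripper":0}]'

```text
clock: 42.45
tcp_pos: [0.4728, -0.032, 0.2204]
eef_rot: [0.0, 1.0, 0.006, -0.004]
contact_force: [-21.7, 2.7, 18.5]
finger_gap: 0.0169
grip_force: 40.0
```

send_rows --targets '[{"tx":0,"ty":0,"tz":0,"ax":0,"ay":0,"az":0,"gripper":0.6},{"tx":0,"ty":0,"tz":0,"ax":0,"ay":0,"az":0,"gripper":0.6},{"tx":0,"ty":0,"tz":0,"ax":0,"ay":0,"az":0,"gripper":0.6},{"tx":0,"ty":0,"tz":0,"ax":0,"ay":0,"az":0,"gripper":0.6},{"tx":0,"ty":0,"tz":0.03,"ax":0,"ay":0,"az":0,"gripper":0.6},{"tx":0,"ty":0,"tz":0.04,"ax":0,"ay":0,"az":0,"gripper":0.6},{"tx":0,"ty":0,"tz":0.04,"ax":0,"ay":0,"az":0,"gripper":0.6},{"tx":0,"ty":0,"tz":0,"ax":0,"ay":0,"az":0,"gripper":0.6},{"tx":0,"ty":-0.04,"tz":0,"ax":0,"ay":0,"az":0,"gripper":0.6},{"tx":0,"ty":-0.04,"tz":0,"ax":0,"ay":0,"az":0,"gripper":0.6},{"tx":0,"ty":-0.04,"tz":0,"ax":0,"ay":0,"az":0,"gripper":0.6},{"tx":0,"ty":-0.04,"tz":0,"ax":0,"ay":0,"az":0,"gripper":0.6},{"tx":0,"ty":-0.04,"tz":0,"ax":0,"ay":0,"az":0,"gripper":0.6},{"tx":0,"ty":0,"tz":0,"ax":0,"ay":0,"az":0,"gripper":0.6},{"tx":0,"ty":0,"tz":0,"ax":0,"ay":0,"az":0,"gripper":0.6}]'

```text
clock: 43.95
tcp_pos: [0.4753, -0.2333, 0.3296]
eef_rot: [-0.001, 1.0, 0.004, -0.0]
contact_force: [-0.4, 0.8, 0.3]
finger_gap: 0.0521
grip_force: 0.0
```

```bash
python3 - <<'E'
from h import *
c=cap('top'); print(ctrl.get_obs()['tcp_pos'])
cv2.imwrite('pics/end.png',cv2.resize(c['img'][60:280,130:400],None,fx=2.7,fy=2.7,interpolation=3))
E
```

```text
[ 0.47563413 -0.23196189  0.32989921]
```

View pics/end.png

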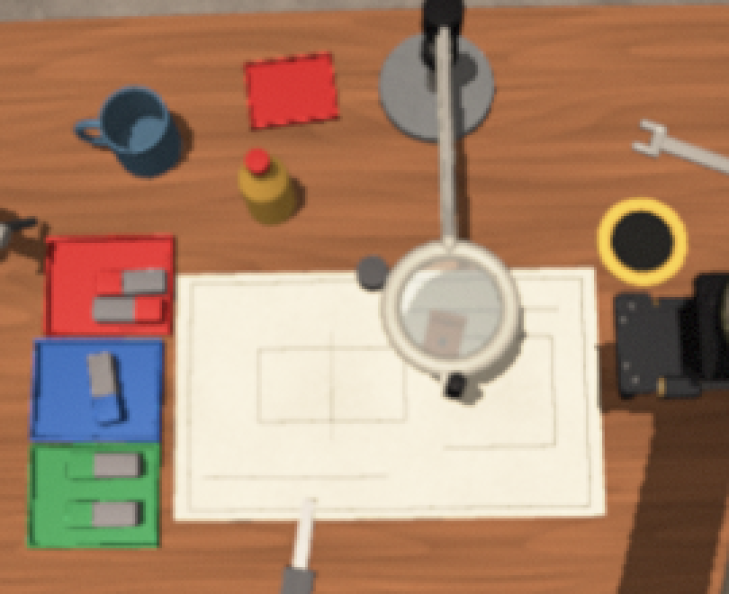

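The final view shows all five tubes flat in trays of their colour, the lens over the bracket (450,310), and the gripper clear. I hand in the job.

```bash
python3 -c "
from cell import ctrl
print(ctrl.job_done())"
```

```text
the job is handed in; nothing more can be done
None
```

The job is handed in: the lamp was parked, all five tubes present (two red, two green, one blue) are in trays of their colour, and the lens is back over the bracket about 8 mm off centre (30 mm allowed); no verdict was returned.

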